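# Tighten the coax loads on the RF filter blocks

### The job

The captive hex coupling nuts of the coax loads on the heavy filter blocks are loose. First run every nut clockwise (seen from above) with your fingers until it is hand-tight, a little under half a turn and no farther; then draw the socket key out of its pot and use it to tighten every nut clockwise by about an eighth of a turn more. When all are tight, hang the key by its eye on the peg of the tool stand and let go, without disturbing the meter, the spare adapter or the screwdriver.

Things in the scene. Friction and masses are not known exactly. Their poses are not given: they have to be found in the camera images.
- box1: heavy square steel filter block with grey lid, 90 x 90 x 40 mm high, 2.7 kg, stays put by its weight; origin at the centre of its underside, z up. A round steel flange (42 mm across, top 44 mm above the bench) on its lid carries the nut. 2 or 3 blocks are there; a missing one reads None
- nut1 (a point): centre of box1's captive steel hex coupling nut, on its vertical axis, 60 mm above the bench. 32 mm across flats, 28 mm high (46 to 74 mm), a brass cone on top (27 to 17 mm across) up to 84 mm. Turns with the nut: its x axis is the normal of one pair of flats, the others follow every 60 degrees. The nut turns but keeps its height
- run1 (a joint): how far the nut of box1 is run on by hand: 0 (loose) to 3.0 rad (hand-tight, stop); starts at 0 to 0.5, so it needs a little under half a turn. Grows clockwise seen from above. Turns easily (0.12 N m), stays where left, turns back as easily if twisted counter-clockwise
- tight1 (a joint): how far the nut of box1 is tightened beyond hand-tight: 0 (start) to 1.2 rad (end stop), clockwise; about 0.8 is wanted. Stiff (0.3 N m): moves once run1 is at its stop. A strong finger grip could move it too, which is not wanted. Total nut angle = run + tight
- box2: heavy square steel filter block with grey lid, 90 x 90 x 40 mm high, 2.7 kg, stays put by its weight; origin at the centre of its underside, z up. A round steel flange (42 mm across, top 44 mm above the bench) on its lid carries the nut. 2 or 3 blocks are there; a missing one reads None
- nut2 (a point): centre of box2's captive steel hex coupling nut, on its vertical axis, 60 mm above the bench. 32 mm across flats, 28 mm high (46 to 74 mm), a brass cone on top (27 to 17 mm across) up to 84 mm. Turns with the nut: its x axis is the normal of one pair of flats, the others follow every 60 degrees. The nut turns but keeps its height
- run2 (a joint): how far the nut of box2 is run on by hand: 0 (loose) to 3.0 rad (hand-tight, stop); starts at 0 to 0.5, so it needs a little under half a turn. Grows clockwise seen from above. Turns easily (0.12 N m), stays where left, turns back as easily if twisted counter-clockwise
- tight2 (a joint): how far the nut of box2 is tightened beyond hand-tight: 0 (start) to 1.2 rad (end stop), clockwise; about 0.8 is wanted. Stiff (0.3 N m): moves once run2 is at its stop. A strong finger grip could move it too, which is not wanted. Total nut angle = run + tight
- box3: heavy square steel filter block with grey lid, 90 x 90 x 40 mm high, 2.7 kg, stays put by its weight; origin at the centre of its underside, z up. A round steel flange (42 mm across, top 44 mm above the bench) on its lid carries the nut. 2 or 3 blocks are there; a missing one reads None
- nut3 (a point): centre of box3's captive steel hex coupling nut, on its vertical axis, 60 mm above the bench. 32 mm across flats, 28 mm high (46 to 74 mm), a brass cone on top (27 to 17 mm across) up to 84 mm. Turns with the nut: its x axis is the normal of one pair of flats, the others follow every 60 degrees. The nut turns but keeps its height
- run3 (a joint): how far the nut of box3 is run on by hand: 0 (loose) to 3.0 rad (hand-tight, stop); starts at 0 to 0.5, so it needs a little under half a turn. Grows clockwise seen from above. Turns easily (0.12 N m), stays where left, turns back as easily if twisted counter-clockwise
- tight3 (a joint): how far the nut of box3 is tightened beyond hand-tight: 0 (start) to 1.2 rad (end stop), clockwise; about 0.8 is wanted. Stiff (0.3 N m): moves once run3 is at its stop. A strong finger grip could move it too, which is not wanted. Total nut angle = run + tight
- key: steel socket key, 185 mm long, 0.35 kg, upright in the pot. Origin: centre of the socket's open mouth at its lower end; z up the shaft. Hex socket to 46 mm: inside 38 mm deep, 35.5 mm across flats (14 degrees of play on the nut), a pair of flats facing x; outside 47.5 mm. Shaft 16 mm thick. Flat head at 105 to 185 mm: 10 mm thick along x, 60 mm wide along y, round eye in it
- key_eye (a point): centre of the round eye in the key's head, 28 mm diameter, through the 10 mm plate along the key's x axis, 130 mm above the mouth. Above it a rib 24 mm thick (144 to 149 mm) crosses both faces; the solid plate over the rib, 149 to 185 mm, is the place to pinch the key, fingers closing along its x, their tips just above the rib
- pot: black upright pot in which the key stands, fixed to the bench, 76 mm across its rim, 90 mm high, wall 4 mm, floor 5 mm thick, origin at the centre of its underside
- stand: loose tool stand, 1.6 kg: grey base 140 (x) x 120 (y) x 12 mm, origin at the centre of its underside. Post 20 x 30 mm, 202 mm high, at x = +45 mm; from its face at x = +35 a round steel peg, 10 mm thick, runs along -x, rising from 187 to 200 mm, to a 14 mm ball at x = -50. All at y = 0. A key hung on it has its mouth about 57 mm above the bench
- peg_seat (a point): point on the peg's centre line where the key should hang, 47 mm in front of the post's face, 194 mm above the bench; x axis along the peg, towards the post
- meter: bystander: grey hand multimeter lying flat, 90 x 170 x 38 mm, origin under its centre
- spare: bystander: spare brass coax adapter standing on end, 44 mm across, 60 mm high, origin under its centre
- driver: bystander: screwdriver lying on the bench, origin under it
Not all that is in view belongs to the job. Several things have the shape of the key; the one meant has the colours described above. Leave any purple look-alike of the box2 alone.

How it is judged (in metres and radians):
On the way, in this order (a step that is already met when the one before it is completed fails the run):
1. every nut is hand-tight, run to within 0.4 rad of its stop (value of joint each of run1, run2, run3 above 2.6 rad), for 0.2 s.
2. the key has been drawn out of the pot (z of key in the frame of pot above 0.095 m), for 0.1 s.
3. every nut is tightened by about an eighth of a turn, at least 0.55 rad, beyond hand-tight (value of joint each of tight1, tight2, tight3 above 0.55 rad), for 0.2 s.
At the end, for the whole second after the job is handed in: Every nut is hand-tight (run above 2.7 rad) and tightened (tight above 0.55 rad); the key hangs by its eye on the peg, between the post and the ball, socket down (within 0.35 rad of upright), at rest, carried by the standing stand (all of step 3 and value of joint each of run1, run2, run3 above 2.7 rad and x of key_eye in the frame of stand between -0.042 and 0.03 m and y of key_eye in the frame of stand between -0.013 and 0.013 m and z of key_eye in the frame of stand between 0.165 and 0.205 m and angle between key's own z axis and vertical below 0.35 rad and linear speed of key below 0.05 m/s and contact force between key and stand above 1 N and angle between stand's own z axis and vertical below 0.1 rad and linear speed of stand below 0.03 m/s); the robot touches nothing.
It fails at once if a nut is tightened beyond hand-tight (by more than 0.4 rad) with the fingers instead of the key ((contact force between the fingers and box1 above 1 N and value of joint tight1 above 0.4 rad and velocity of joint tight1 above 0.05 rad/s) or (contact force between the fingers and box2 above 1 N and value of joint tight2 above 0.4 rad and velocity of joint tight2 above 0.05 rad/s) or (contact force between the fingers and box3 above 1 N and value of joint tight3 above 0.4 rad and velocity of joint tight3 above 0.05 rad/s)).
It fails at once if the key is put on a nut before that nut has been run on by hand ((contact force between key and box1 above 1 N and value of joint run1 below 2.2 rad) or (contact force between key and box2 above 1 N and value of joint run2 below 2.2 rad) or (contact force between key and box3 above 1 N and value of joint run3 below 2.2 rad)).
It fails at once if the meter, the spare adapter or the screwdriver is pushed more than 5 cm away (distance of any of meter, spare, driver from where it was at the start of the episode above 0.05 m).
Of box1, box2, box3 only 2 to 3 are there at a start; the rules pass over those that are not, and their reading is None.
At some moment in a run one of stand may be knocked a few centimetres aside while the robot is not near it.
It also fails if it takes over 210 s, if anything falls off the work surface, if the arm or the gripper's body presses on something with over 40 N, if the wrist force passes 120 N, or if a joint passes its speed limit or range.

### The arm

A 6-joint arm with a two-finger parallel gripper is mounted at the origin on the work surface. World frame = base frame: x ahead of the robot, y to its left, z up, the work surface at z = 0. Lengths are in mm, angles in degrees, forces in N, time in s.
With the tool pointing down it reaches from about 300 to 850 mm from the base axis. Payload 4.2 kg.
Tool frame: the origin (TCP) lies midway between the tips of the shut fingers; the grasp point (between the pads) lies 19 mm behind it; z points along the fingers, y is the line along which they close (so a half turn about z gives the same grasp; the last joint's range is limited). The gripper opens to 91 mm and grips with 3 to 60 N. Pads are 32 mm wide; open, the fingers measure 118 mm over their backs; the gripper's body (76 mm by 178 mm) begins 60 mm behind the grasp point.
Start: joints at [66.635, 18.312, 89.639, -0, 72.044, -1.146], TCP at [217.441, 532.318, 213.976] pointing down, gripper open.
Joint ranges: [-177.97, 177.97], [-48.28, 115.42], [12.27, 149.76], [-77.06, 257.06], [2.81, 150.46], [-146.56, 146.56]. Speed limits (degrees/s): [147.25, 147.25, 180, 180, 180, 180].

### API

Orientations are given as [roll, pitch, yaw] about the fixed x, y, z axes, in that order (R = Rz(yaw) Ry(pitch) Rx(roll)).
In Python, from workcell import env gives the robot as it stands.
- The arm moves only by the tool send_rows, never from a script. Its argument "steps" is a list that holds one entry, the list of rows, each a list of 5 numbers: the shift along the tool's x, y, z scaled (see below), then the turn about the tool's z scaled (see below), then the opening, from 0 (shut) to 1 (fully open). In form: [[[dx, dy, dz, yaw, fingers], ...]]. A call has 1 to 5 rows; each row shifts and turns the commanded pose from where the row before left it, along the tool's axes as they then stand; what a row does not reach is not made up. The controller multiplies each number of a shift by 0.04 m and each number of a turn by 0.12 rad. A row lasts 1/12 s, in which the tool goes at most 41.7 mm and 7.16 degrees, less where a joint would pass 70% of its speed; a pose out of reach is approached as far as the arm can. A call with a number of a shift or a turn outside -1 to 1 is refused whole. A call with a gripper value outside its range is refused whole. The fingers move at their own pace and stop on an object; "squeeze" is the grip in N (left out, the last holds). Time passes only in rows, so rows that do not move let the fingers close. It gives the time, the measured TCP pose, the force, the opening and the grip force at its end, in the units of the state.
- env.state(): the state, without advancing time (a new reading comes with each control period).
- env.grab_frame(name): name is "side" or "top" or "wrist"; returns a dict with "pixels" (480x640x3 uint8, red, green, blue), "depth" (480x640 float32, mm along the optical axis (not along the pixel's ray), 0 where there is no reading), "intrinsics" (3x3 intrinsics, pixels), "cam_to_world" (4x4, takes a point from camera to world coordinates). Camera axes: x right, y down, z forward; pixel columns grow to the right and rows downward; lengths in mm; the calibration is good to about 2 mm. A picture is of the moment at which its call begins.
- env.job_done(): hands the job in; it is judged then, once.
The state is a dict: "time_s": time; "qpos": joint angles; "qvel": joint speeds; "effort": joint torques, N m; "ee_pos": TCP position; "ee_rot": TCP orientation; "force": force on the tool from outside, world axes, zero at the start; "torque": the same for the moment, N m; "gripper_width": finger opening in mm; "gripper_force": force on a finger pad.
Only numpy, scipy, OpenCV 4.12 (cv2) and the standard library are available. Lean on these libraries where they do the work, as an engineer would, in place of code of your own. Each camera call takes 0.05 s, during which the arm holds its last target. There are 200 camera calls.

## Working session

There is one attempt and no reset: what is moved stays moved. The work goes in short steps, Python scripts to look and compute and a tool call to move; the robot and the scene stay as the last step left them, time stands still between calls to the robot, and variables do not carry over. Pictures are saved under pics/ and viewed, at most 14 in all, crops included, and the job is handed in when it is done.

Besides the shell and the picture viewer there is one more tool, called after "Call:" in YAML: its name, and indented under it one key for each argument. send_rows: Moves the arm, as the interface text tells. Shifts and turns lie within -1 to 1; 1 stands for 0.04 m of shift or 0.12 rad of turn. Its arguments: {"type":"object","properties":{"steps":{"type":"array"},"squeeze":{"type":"number"}},"required":["steps"]}

```bash
ls; mkdir -p pics
python3 - <<'E'
from workcell import env
import cv2,numpy as np
for n in("top","side"):
    f=env.grab_frame(n)
    cv2.imwrite(f"pics/{n}0.png",f["pixels"][:,:,::-1]); np.savez(f"{n}0.npz",**f)
    print(n,f["intrinsics"].tolist(),np.round(f["cam_to_world"],3).tolist())
print(env.state())
E
```

```text
pics
top [[510.11495502387316, 0.0, 319.16234966782946], [0.0, 510.11495502387316, 242.18414234783134], [0.0, 0.0, 1.0]] [[0.004, -0.994, 0.106, 515.566], [-1.0, -0.005, -0.013, -5.108], [0.014, -0.106, -0.994, 1160.209], [0.0, 0.0, 0.0, 1.0]]
side [[598.8071487087713, 0.0, 324.1411693650222], [0.0, 598.8071487087713, 248.00096167666484], [0.0, 0.0, 1.0]] [[0.99, -0.08, 0.114, 460.138], [-0.139, -0.567, 0.812, -1164.268], [-0.001, -0.82, -0.573, 937.613], [0.0, 0.0, 0.0, 1.0]]
{'time_s': 0.1, 'qpos': array([ 6.66356886e+01,  1.83510531e+01,  8.96982608e+01, -5.68154273e-04,
        7.20419415e+01, -1.14517594e+00]), 'qvel': array([ 0.05344897, -0.05543651, -0.22012626,  0.11744656,  0.06141294,
       -0.07335482]), 'effort': array([ 9.93294816e-04, -4.13327694e+01, -2.32508504e+01,  7.30670756e-02,
        4.21552069e-02, -6.73682575e-05]), 'ee_pos': array([217.26237571, 531.9131936 , 213.18133232]), 'ee_rot': array([-1.79908752e+02, -1.28371992e-03,  1.57781039e+02]), 'force': array([ 0.01791067,  0.31595663, -0.83962153]), 'torque': array([-0.02386129, -0.03455754,  0.04296929]), 'gripper_force': 0.0, 'gripper_width': 90.92354594918733}
```

View pics/top0.png

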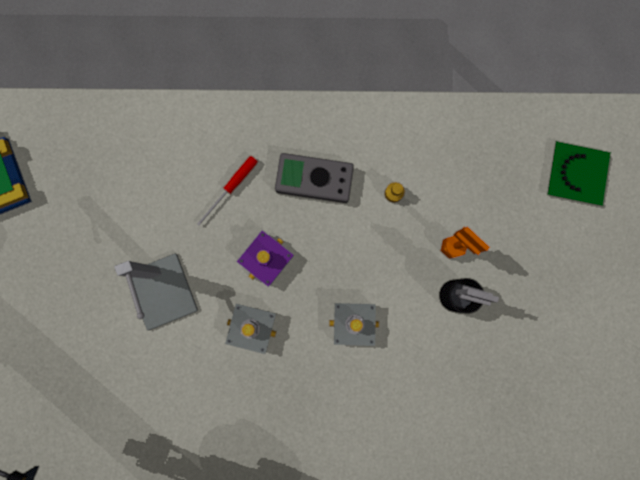

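View pics/side0.png

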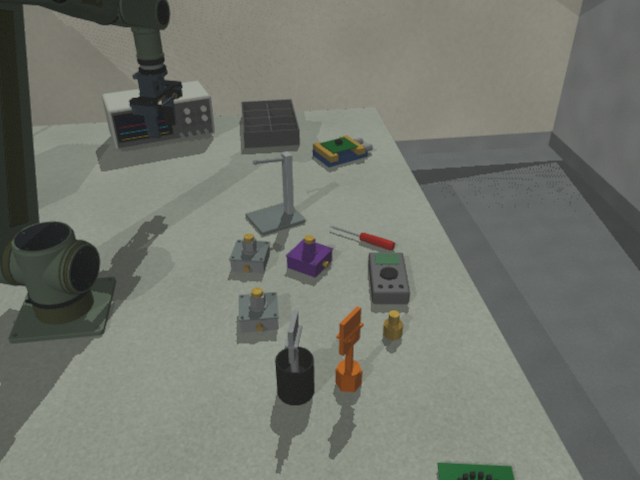

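The top view shows two grey blocks with nuts, at (250,328) and (354,325). The purple look-alike is at (265,258). The steel key stands in the black pot at (465,295), and the orange look-alike is at (463,243). The stand is at (160,292) and its ball is on the post side near (225,295). The meter (315,178), spare (395,191) and driver (228,190) all lie beyond the work area. The targets are the two grey blocks and the steel key in the black pot, since they match the described colours.

```bash
cat > h.py <<'E'
import numpy as np,cv2
from workcell import env
def cloud(f):
    K=f["intrinsics"];d=f["depth"];v,u=np.mgrid[:480,:640]
    p=np.stack([(u-K[0,2])/K[0,0]*d,(v-K[1,2])/K[1,1]*d,d],-1)
    T=f["cam_to_world"];w=p@T[:3,:3].T+T[:3,3];w[d<=0]=np.nan
    return w
def proj(f,P):
    T=np.linalg.inv(f["cam_to_world"]);c=np.asarray(P,float)@T[:3,:3].T+T[:3,3]
    q=c@f["intrinsics"].T;return q[...,:2]/q[...,2:]
def plan(p=None,yaw=None):
    """rows' totals in scaled tool units to reach TCP p, yaw (deg, tool-down)"""
    s=env.state();e=s["ee_pos"];r=np.radians(s["ee_rot"])
    from scipy.spatial.transform import Rotation as R
    M=R.from_euler("xyz",r).as_matrix()
    print("tcp",e.round(1),"rot",s["ee_rot"].round(2),"q",s["qpos"].round(1),"t",round(s["time_s"],1),"w",round(s["gripper_width"],1),"F",s["force"].round(1),"T",s["torque"].round(2))
    if p is not None: print("shift units",(M.T@(np.array(p)-e)/40).round(2))
    if yaw is not None:
        d=-(yaw-s["ee_rot"][2]);print("turn units (mod)", [round(np.radians(d+k)/.12,2) for k in(-360,-180,0,180,360)])
E
python3 - <<'E'
import numpy as np,cv2
from h import *
f=dict(np.load("top0.npz"));w=cloud(f);im=cv2.cvtColor(f["pixels"],cv2.COLOR_RGB2HSV)
def box(a,b,c,d): 
    m=np.zeros((480,640),bool);m[b:d,a:c]=1;return m
for n,(a,b,c,d) in {"b1":(220,300,282,356),"b2":(325,295,385,352)}.items():
    m=box(a,b,c,d)
    top=m&(w[...,2]>78)&(w[...,2]<95); lid=m&(abs(w[...,2]-40)<4)
    print(n,"cone",np.median(w[top],0).round(1),top.sum(),"lid rect",cv2.minAreaRect(w[lid][:,:2].astype(np.float32)))
m=box(430,265,510,320)
for lo,hi in((84,96),(140,160),(160,175),(176,200)):
    s=m&(w[...,2]>lo)&(w[...,2]<hi)
    print("pot/key",lo,s.sum(),w[s].mean(0).round(1),cv2.minAreaRect(w[s][:,:2].astype(np.float32)))
m=box(100,240,245,335)
for lo,hi in((8,17),(60,180),(183,210)):
    s=m&(w[...,2]>lo)&(w[...,2]<hi)
    print("stand",lo,s.sum(),w[s].mean(0).round(1),cv2.minAreaRect(w[s][:,:2].astype(np.float32)))
s=m&(w[...,2]>183); print(np.c_[np.argwhere(s)[:,::-1],w[s]].round(0).astype(int).tolist()[::3])
c=cv2.resize(f["pixels"][260:330,425:545,::-1],None,fx=5,fy=5,interpolation=cv2.INTER_CUBIC);cv2.imwrite("pics/keytop.png",c)
plan()
E
```

```text
b1 cone [446.2 128.1  82.7] 126 lid rect ((446.4959716796875, 128.41468811035156), (89.93119049072266, 90.10380554199219), 75.97352600097656)
b2 cone [457.1 -97.2  82.7] 124 lid rect ((456.8064880371094, -97.76351928710938), (89.68557739257812, 90.20672607421875), 89.37045288085938)
pot/key 84 206 [ 519.3 -324.3   88.6] ((519.6641845703125, -327.3417053222656), (70.99400329589844, 74.45333099365234), 84.53925323486328)
pot/key 140 200 [ 517.7 -325.9  153.1] ((519.4144287109375, -329.0797119140625), (60.58803176879883, 24.211854934692383), 75.07402801513672)
pot/key 160 31 [ 519.7 -317.7  167.5] ((519.0546264648438, -329.5336608886719), (61.58899688720703, 10.278891563415527), 75.1630859375)
pot/key 176 195 [ 519.2 -328.   188.1] ((519.2195434570312, -329.0242919921875), (60.628849029541016, 10.42591667175293), 74.94400024414062)
stand 8 2559 [520.7 323.6  11.2] ((522.4103393554688, 291.29571533203125), (176.87107849121094, 184.67007446289062), 17.474285125732422)
stand 60 323 [552.  314.6 117. ] ((509.1758728027344, 240.93624877929688), (251.8234405517578, 34.48613357543945), 61.6742
[... 3992 characters left out ...]
0, 490, 317, 203], [141, 310, 490, 314, 197], [139, 311, 488, 316, 201], [142, 311, 488, 311, 199], [139, 312, 486, 315, 203], [142, 312, 486, 311, 199], [139, 313, 484, 315, 204], [142, 313, 484, 309, 204], [138, 314, 483, 315, 207], [141, 314, 483, 311, 206], [144, 314, 482, 308, 198], [139, 315, 481, 314, 206], [142, 315, 481, 309, 205], [137, 316, 479, 319, 203], [140, 316, 479, 312, 207], [143, 316, 479, 307, 204], [138, 317, 477, 316, 205], [141, 317, 477, 311, 204], [144, 317, 477, 307, 197], [140, 318, 475, 314, 201], [143, 318, 475, 309, 198]]
tcp [217.3 531.9 213.2] rot [-179.91   -0.    157.78] q [66.6 18.4 89.7 -0.  72.  -1.1] t 0.1 w 90.9 F [ 0.   0.3 -0.8] T [-0.02 -0.03  0.04]
```

View pics/keytop.png

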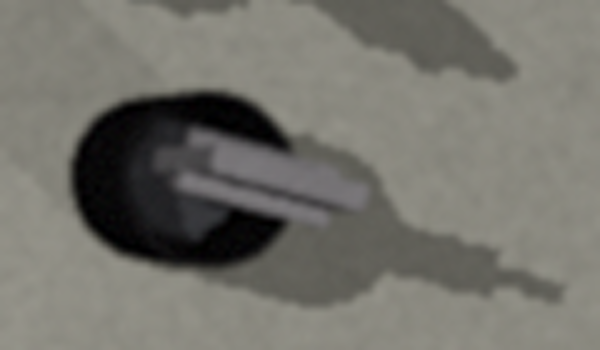

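The crop shows the steel-grey plate of the key upright in the black pot, its long side running along the 75° world direction. It is the correct key.

Run:
```python
from h import *
plan([446.5,128.3,214],None)
```

```text
tcp [217.3 531.9 213.2] rot [-179.91   -0.    157.78] q [66.6 18.4 89.7 -0.  72.  -1.1] t 0.1 w 90.9 F [ 0.   0.3 -0.8] T [-0.02 -0.03  0.04]
shift units [-9.12 -7.17 -0.01]
```

Call:
send_rows:
  steps:
    - [[-0.76,-0.6,0,0,1],[-0.76,-0.6,0,0,1],[-0.76,-0.6,0,0,1],[-0.76,-0.6,0,0,1],[-0.76,-0.6,0,0,1]]

```text
time_s: 0.52
ee_pos: [313.0, 362.0, 213.6]
ee_rot: [-180.0, -0.0, 157.8]
force: [-0.6, 0.2, 0.3]
gripper_width: 91.1
gripper_force: 0.0
```

Call:
send_rows:
  steps:
    - [[-0.76,-0.6,0,0,1],[-0.76,-0.6,0,0,1],[-0.76,-0.6,0,0,1],[-0.76,-0.6,0,0,1],[-0.76,-0.6,0,0,1]]

```text
time_s: 0.93
ee_pos: [408.4, 193.3, 213.8]
ee_rot: [-180.0, -0.0, 157.8]
force: [0.9, 0.2, -0.2]
gripper_width: 91.4
gripper_force: 0.0
```

Call:
send_rows:
  steps:
    - [[-0.76,-0.6,0,0,1],[-0.76,-0.57,0,0,1],[0,0,0,0,1]]

```text
time_s: 1.18
ee_pos: [449.4, 123.8, 213.7]
ee_rot: [-179.9, 0.1, 157.4]
force: [-0.4, 1.3, 0.3]
gripper_width: 91.1
gripper_force: 0.0
```

Run:
```python
from h import *
plan([446.5,128.3,214])
f=env.grab_frame("wrist");np.savez("w1.npz",**f);cv2.imwrite("pics/w1.png",f["pixels"][:,:,::-1])
print(f["cam_to_world"].round(2).tolist(),proj(f,[[446.5,128.3,84],[446.5,128.3,60]]))
```

```text
tcp [449.4 123.8 213.7] rot [-1.7989e+02  1.5000e-01  1.5744e+02] q [ 14.1   8.5 103.1  -0.2  68.4 -53.2] t 1.2 w 91.1 F [-0.4  1.3  0.3] T [ 0.02 -0.05 -0.01]
shift units [ 0.11  0.08 -0.01]
[[0.38, 0.9, 0.22, 387.71], [0.92, -0.37, -0.09, 151.3], [-0.0, 0.24, -0.97, 383.3], [0.0, 0.0, 0.0, 1.0]] [[323.84170876 226.12143935]
 [323.74583867 221.12563724]]
```

View pics/w1.png

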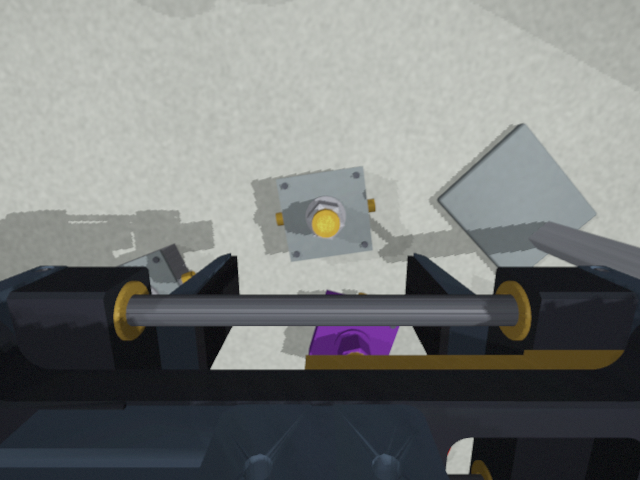

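The wrist view shows grey block 1 with its nut and brass cone at (324,222). The stand base is to the right at about (515,200). The purple look-alike sits under the gripper at (350,330).

```bash
cat >> h.py <<'E'
def hexfit(f,c,zt=74):
    """yaw (mod 60) of the flat normals from top-face/side points of the nut"""
    w=cloud(f);d=w-np.array([c[0],c[1],0]);r=np.hypot(d[...,0],d[...,1])
    cone=(r<14)&(w[...,2]>82)&(w[...,2]<90);cc=w[cone].mean(0)
    m=(r<22)&(w[...,2]>68)&(w[...,2]<zt+2.5);P=w[m]
    S=(r<24)&(w[...,2]>50)&(w[...,2]<78);Q=w[S]
    best=[]
    for a in np.arange(0,60,1.):
        t=np.radians(a+np.arange(0,360,60));n=np.c_[np.cos(t),np.sin(t)]
        h=((Q[:,:2]-cc[:2])@n.T).max(1)   # hex radius of every point
        hi=np.percentile(h,95);best.append((hi,a, np.mean(abs(h-16)<1)))
    best.sort();print("cone",cc.round(1),cone.sum(),"n",len(Q),[tuple(np.round(b,2)) for b in best[:5]])
    print("by support",[tuple(np.round(b,2)) for b in sorted(best,key=lambda b:-b[2])[:5]])
E
python3 - <<'E'
from h import *
f=dict(np.load("w1.npz"));hexfit(f,[446.5,128.3])
c=cv2.resize(f["pixels"][180:270,275:375,::-1],None,fx=6,fy=6,interpolation=cv2.INTER_CUBIC)
for a in range(0,60,15):pass
cv2.imwrite("pics/w1c.png",c)
E
```

```text
cone [445.3 129.5  83. ] 525 n 423 [(np.float64(16.16), np.float64(27.0), np.float64(0.51)), (np.float64(16.18), np.float64(28.0), np.float64(0.5)), (np.float64(16.21), np.float64(26.0), np.float64(0.51)), (np.float64(16.24), np.float64(29.0), np.float64(0.5)), (np.float64(16.32), np.float64(25.0), np.float64(0.5))]
by support [(np.float64(16.16), np.float64(27.0), np.float64(0.51)), (np.float64(16.44), np.float64(31.0), np.float64(0.51)), (np.float64(16.52), np.float64(32.0), np.float64(0.51)), (np.float64(16.56), np.float64(22.0), np.float64(0.51)), (np.float64(16.21), np.float64(26.0), np.float64(0.51))]
```

View pics/w1c.png

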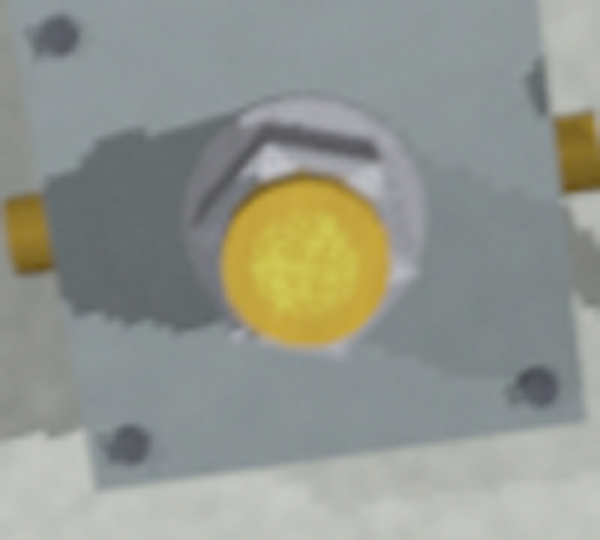

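Call:
send_rows:
  steps:
    - [[0,0,0,-0.95,1],[0,0,0,-0.95,1],[0,0,0,-0.95,1],[0,0,0,0,1]]

```text
time_s: 1.57
ee_pos: [445.9, 129.7, 213.6]
ee_rot: [180.0, -0.1, 177.5]
force: [1.1, -0.2, 0.6]
gripper_width: 90.7
gripper_force: 0.0
```

Run:
```python
from h import *
plan([446,128.8,50],177)
```

```text
tcp [445.9 129.7 213.6] rot [ 1.7999e+02 -6.0000e-02  1.7754e+02] q [ 14.8   8.3 103.2   0.   68.5 -72.8] t 1.6 w 90.7 F [ 1.1 -0.2  0.6] T [0.03 0.05 0.  ]
shift units [-0.01 -0.02  4.09]
turn units (mod) [np.float64(-52.28), np.float64(-26.1), np.float64(0.08), np.float64(26.26), np.float64(52.44)]
```

Call:
send_rows:
  steps:
    - [[0,0,0.9,0,1],[0,0,0.9,0,1],[0,0,0.9,0,1],[0,0,0.8,0,1],[0,0,0.56,0,1]]

```text
time_s: 1.98
ee_pos: [444.5, 129.3, 48.9]
ee_rot: [-180.0, -0.2, 177.2]
force: [0.2, 0.3, 0.2]
gripper_width: 90.8
gripper_force: 0.0
```

Call:
send_rows:
  steps:
    - [[0,0,0,0,0],[0,0,0,0,0],[0,0,0,0,0],[0,0,0,0,0],[0,0,0,0,0]]
  squeeze: 10

```text
time_s: 2.4
ee_pos: [447.9, 129.3, 53.2]
ee_rot: [179.9, 0.2, 177.4]
force: [0.2, -0.1, 0.4]
gripper_width: 60.8
gripper_force: 0.0
```

Call:
send_rows:
  steps:
    - [[0,0,0,0,0],[0,0,0,0,0]]

```text
time_s: 2.57
ee_pos: [447.2, 129.0, 52.4]
ee_rot: [180.0, 0.1, 177.4]
force: [0.2, 0.3, -0.7]
gripper_width: 47.5
gripper_force: 0.0
```

Run:
```python
from h import *
plan([446,128.8,50])
```

```text
tcp [447.2 129.   52.4] rot [1.7996e+02 1.0000e-01 1.7736e+02] q [ 14.7  18.6 116.6   0.   44.8 -72.7] t 2.6 w 47.5 F [ 0.2  0.3 -0.7] T [-0.01 -0.05  0.01]
shift units [ 0.03 -0.01  0.06]
```

Call:
send_rows:
  steps:
    - [[0,0,0.05,0,0],[0,0,0,0,0],[0,0,0,0,0],[0,0,0,0,0],[0,0,0,0,0]]
  squeeze: 10

```text
time_s: 2.98
ee_pos: [446.6, 128.7, 49.5]
ee_rot: [-180.0, -0.0, 177.4]
force: [0.5, -1.0, 1.2]
gripper_width: 31.6
gripper_force: 10.0
```

Call:
send_rows:
  steps:
    - [[0,0,0,0.5,0],[0,0,0,0.8,0],[0,0,0,0.8,0],[0,0,0,0.8,0],[0,0,0,0.8,0]]

```text
time_s: 3.4
ee_pos: [446.4, 128.0, 49.5]
ee_rot: [-179.9, 0.0, 151.8]
force: [-0.1, -4.4, 2.1]
gripper_width: 31.6
gripper_force: 10.0
```

Run:
```python
from h import *
plan([446,128.8,50])
f=env.grab_frame("wrist");np.savez("w2.npz",**f)
f=env.grab_frame("top");np.savez("t2.npz",**f)
```

```text
tcp [446.4 128.   49.5] rot [-1.7989e+02  1.0000e-02  1.5175e+02] q [ 1.460e+01  1.880e+01  1.168e+02 -1.000e-01  4.450e+01 -4.700e+01] t 3.4 w 31.6 F [-0.1 -4.4  2.1] T [-0.75  0.07  0.22]
shift units [ 0.02  0.01 -0.01]
```

Call:
send_rows:
  steps:
    - [[0,0,0,1,0],[0,0,0,1,0],[0,0,0,1,0],[0,0,0,1,0],[0,0,0,1,0]]

```text
time_s: 3.92
ee_pos: [445.7, 127.4, 49.4]
ee_rot: [-179.8, 0.1, 117.5]
force: [-2.8, -7.6, 3.6]
gripper_width: 31.7
gripper_force: 10.0
```

Call:
send_rows:
  steps:
    - [[0,0,0,1,0],[0,0,0,1,0],[0,0,0,1,0],[0,0,0,1,0],[0,0,0,1,0]]

```text
time_s: 4.33
ee_pos: [444.6, 127.1, 49.4]
ee_rot: [-179.8, 0.2, 83.1]
force: [-3.8, -8.3, 5.7]
gripper_width: 32.1
gripper_force: 10.0
```

Call:
send_rows:
  steps:
    - [[0,0,0,1,0],[0,0,0,1,0],[0,0,0,1,0],[0,0,0,1,0],[0,0,0,1,0]]

```text
time_s: 4.75
ee_pos: [443.7, 127.5, 49.4]
ee_rot: [-179.8, 0.4, 48.7]
force: [-5.9, -5.5, 7.8]
gripper_width: 32.0
gripper_force: 10.0
```

Run:
```python
from h import *
plan([446,128.8,50])
```

```text
tcp [443.7 127.5  49.4] rot [-179.83    0.36   48.69] q [ 1.470e+01  1.870e+01  1.169e+02 -1.000e-01  4.480e+01  5.600e+01] t 4.8 w 32.0 F [-5.9 -5.5  7.8] T [-0.98  1.1   0.12]
shift units [ 0.06  0.02 -0.02]
```

Call:
send_rows:
  steps:
    - [[0,0,0,1,0],[0,0,0,1,0],[0,0,0,1,0]]

```text
time_s: 5.0
ee_pos: [443.3, 128.0, 49.4]
ee_rot: [-179.9, 0.4, 28.0]
force: [-8.2, -2.6, 7.4]
gripper_width: 32.2
gripper_force: 10.0
```

Run:
```python
from h import *
plan()
```

```text
tcp [443.3 128.   49.4] rot [-179.9     0.41   28.03] q [ 14.7  18.7 116.9   0.   44.8  76.6] t 5.0 w 32.2 F [-8.2 -2.6  7.4] T [-0.55  1.38  0.13]
```

Call:
send_rows:
  steps:
    - [[0,0,0,1,0],[0,0,0,1,0]]

```text
time_s: 5.17
ee_pos: [444.8, 128.7, 49.4]
ee_rot: [-180.0, 0.2, 14.3]
force: [-1.8, 0.9, 2.5]
gripper_width: 33.1
gripper_force: 10.0
```

Run:
```python
from h import *
plan()
```

```text
tcp [444.8 128.7  49.4] rot [-179.97    0.21   14.29] q [ 14.7  18.8 116.8   0.   44.6  90.4] t 5.2 w 33.1 F [-1.8  0.9  2.5] T [-0.15  0.61  0.36]
```

Call:
send_rows:
  steps:
    - [[0,0,0,0,1],[0,0,0,0,1],[0,0,0,0,1],[0,0,-0.9,0,1],[0,0,-0.9,0,1]]

```text
time_s: 5.58
ee_pos: [445.3, 128.6, 120.8]
ee_rot: [-180.0, 0.3, 14.6]
force: [1.8, 0.3, -0.0]
gripper_width: 63.9
gripper_force: 0.0
```

Call:
send_rows:
  steps:
    - [[0,0,-0.9,-1,1],[0,0,-0.9,-1,1],[0,0,-0.5,-1,1],[0,0,0,-1,1],[0,0,0,-1,1]]

```text
time_s: 6.0
ee_pos: [448.0, 129.3, 215.5]
ee_rot: [179.9, -0.3, 49.3]
force: [-0.6, -0.0, 0.0]
gripper_width: 91.0
gripper_force: 0.0
```

Call:
send_rows:
  steps:
    - [[0,0,0,-1,1],[0,0,0,-1,1],[0,0,0,-1,1],[0,0,0,-1,1],[0,0,0,-1,1]]

```text
time_s: 6.42
ee_pos: [446.9, 129.0, 213.5]
ee_rot: [180.0, -0.0, 83.7]
force: [-0.1, -0.0, 0.3]
gripper_width: 91.4
gripper_force: 0.0
```

Call:
send_rows:
  steps:
    - [[0,0,0,-1,1],[0,0,0,-1,1],[0,0,0,-1,1],[0,0,0,-1,1],[0,0,0,-1,1]]

```text
time_s: 6.83
ee_pos: [446.9, 129.1, 213.5]
ee_rot: [180.0, -0.0, 118.1]
force: [0.5, -0.9, 0.1]
gripper_width: 91.0
gripper_force: 0.0
```

Call:
send_rows:
  steps:
    - [[0,0,0,-1,1],[0,0,0,-1,1],[0,0,0,-1,1],[0,0,0,-1,1],[0,0,0,-1,1]]

```text
time_s: 7.25
ee_pos: [447.0, 129.0, 213.5]
ee_rot: [180.0, 0.0, 152.4]
force: [-0.2, 0.3, 0.0]
gripper_width: 91.6
gripper_force: 0.0
```

Run:
```python
from h import *
f=env.grab_frame("wrist");np.savez("w3.npz",**f)
plan([457,-97.6,214]);hexfit(f,[446,128.8])
```

```text
tcp [446.9 128.9 213.5] rot [1.7998e+02 1.0000e-02 1.5263e+02] q [ 14.7   8.4 103.2   0.   68.4 -48. ] t 7.3 w 91.7 F [-0.1 -0.2  0.9] T [ 0.   -0.03  0.01]
shift units [-2.83 -4.91 -0.01]
cone [445.2 129.9  83. ] 531 n 431 [(np.float64(15.95), np.float64(51.0), np.float64(0.51)), (np.float64(15.99), np.float64(52.0), np.float64(0.5)), (np.float64(16.01), np.float64(50.0), np.float64(0.51)), (np.float64(16.08), np.float64(53.0), np.float64(0.5)), (np.float64(16.08), np.float64(49.0), np.float64(0.51))]
by support [(np.float64(16.01), np.float64(50.0), np.float64(0.51)), (np.float64(16.08), np.float64(49.0), np.float64(0.51)), (np.float64(16.34), np.float64(46.0), np.float64(0.51)), (np.float64(16.39), np.float64(56.0), np.float64(0.51)), (np.float64(15.95), np.float64(51.0), np.float64(0.51))]
```

Call:
send_rows:
  steps:
    - [[-0.47,-0.82,0,0,1],[-0.47,-0.82,0,0,1],[-0.47,-0.82,0,0,1],[-0.47,-0.82,0,0,1],[-0.47,-0.82,0,0,1]]

```text
time_s: 7.72
ee_pos: [452.5, -61.6, 213.7]
ee_rot: [180.0, 0.0, 151.9]
force: [0.4, 0.5, -0.6]
gripper_width: 91.3
gripper_force: 0.0
```

Call:
send_rows:
  steps:
    - [[-0.48,-0.82,0,0,1],[0,0,0,0,1],[0,0,0,0,1]]

```text
time_s: 7.97
ee_pos: [454.1, -99.6, 213.4]
ee_rot: [180.0, -0.0, 151.7]
force: [-0.1, 0.8, 0.6]
gripper_width: 91.2
gripper_force: 0.0
```

Run:
```python
from h import *
f=env.grab_frame("wrist");np.savez("w4.npz",**f)
plan([457,-97.6,50]);hexfit(f,[457,-97.6])
cv2.imwrite("pics/w4c.png",cv2.resize(f["pixels"][180:270,275:375,::-1],None,fx=6,fy=6,interpolation=cv2.INTER_CUBIC))
```

```text
tcp [454.  -98.4 213.3] rot [ 1.7996e+02 -3.0000e-02  1.5180e+02] q [-1.370e+01  8.400e+00  1.032e+02  1.000e-01  6.840e+01 -7.550e+01] t 8.0 w 91.0 F [ 0.5 -0.  -0.5] T [ 0.02 -0.01 -0.01]
shift units [-0.06  0.05  4.08]
cone [455.7 -96.7  83. ] 524 n 428 [(np.float64(16.25), np.float64(48.0), np.float64(0.51)), (np.float64(16.26), np.float64(49.0), np.float64(0.51)), (np.float64(16.3), np.float64(50.0), np.float64(0.52)), (np.float64(16.3), np.float64(47.0), np.float64(0.51)), (np.float64(16.38), np.float64(46.0), np.float64(0.5))]
by support [(np.float64(16.52), np.float64(52.0), np.float64(0.52)), (np.float64(16.63), np.float64(53.0), np.float64(0.52)), (np.float64(16.3), np.float64(50.0), np.float64(0.52)), (np.float64(16.41), np.float64(51.0), np.float64(0.52)), (np.float64(16.25), np.float64(48.0), np.float64(0.51))]
```

View pics/w4c.png

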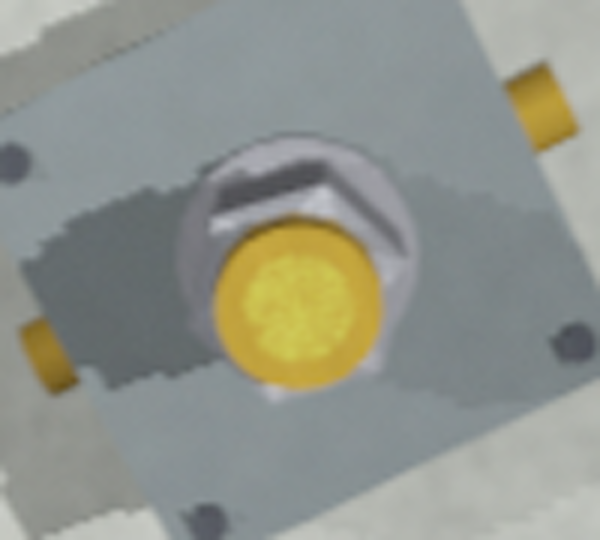

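The crop shows the hex of nut 2 under its brass cone, at (300,300) in the crop. The flats have normals at about 48.5° (mod 60).

Call:
send_rows:
  steps:
    - [[0,0,0,0.97,1],[0,0,0,0.96,1],[-0.02,0.06,0.7,0,1],[0,0,0.9,0,1],[0,0,0.9,0,1]]

```text
time_s: 8.43
ee_pos: [457.2, -95.2, 113.3]
ee_rot: [179.9, 0.2, 138.8]
force: [1.3, -0.2, 0.0]
gripper_width: 91.0
gripper_force: 0.0
```

Call:
send_rows:
  steps:
    - [[0,0,0.9,0,1],[0,0,0.69,0,1],[0,0,0,0,0],[0,0,0,0,0],[0,0,0,0,0]]
  squeeze: 10

```text
time_s: 8.85
ee_pos: [457.7, -96.2, 51.4]
ee_rot: [179.9, 0.1, 138.7]
force: [-0.3, -0.1, 0.3]
gripper_width: 74.1
gripper_force: 0.0
```

Call:
send_rows:
  steps:
    - [[0,0,0,0,0],[0,0,0,0,0],[0,0,0,0,0],[0,0,0,0,0],[0,0,0,0,0]]

```text
time_s: 9.27
ee_pos: [456.5, -96.9, 50.5]
ee_rot: [180.0, 0.1, 138.7]
force: [0.1, -0.3, -0.1]
gripper_width: 40.9
gripper_force: 0.0
```

Call:
send_rows:
  steps:
    - [[0,0,0,0,0],[0,0,0,0,0],[0,0,0,0,0]]

```text
time_s: 9.52
ee_pos: [455.4, -97.8, 50.2]
ee_rot: [-179.9, -0.0, 138.7]
force: [-3.1, -4.4, 3.5]
gripper_width: 31.8
gripper_force: 10.0
```

Run:
```python
from h import *
plan([456.3,-97.2,50],138.5)
```

```text
tcp [455.4 -97.8  50.2] rot [-179.87   -0.    138.72] q [-13.5  18.8 116.6  -0.2  44.7 -62.1] t 9.5 w 31.8 F [-3.1 -4.4  3.5] T [-0.75  0.51 -0.04]
shift units [-0.01  0.03  0.  ]
turn units (mod) [np.float64(-52.33), np.float64(-26.15), np.float64(0.03), np.float64(26.21), np.float64(52.39)]
```

Call:
send_rows:
  steps:
    - [[0,-0.03,0,0.7,0],[0,0,0,1,0],[0,0,0,1,0],[0,0,0,1,0],[0,0,0,1,0]]

```text
time_s: 9.93
ee_pos: [455.1, -98.1, 50.2]
ee_rot: [-180.0, 0.0, 106.1]
force: [-2.7, -1.0, 2.5]
gripper_width: 31.9
gripper_force: 10.0
```

Call:
send_rows:
  steps:
    - [[0,0,0,1,0],[0,0,0,1,0],[0,0,0,1,0],[0,0,0,1,0],[0,0,0,1,0]]

```text
time_s: 10.35
ee_pos: [454.9, -98.1, 50.2]
ee_rot: [-180.0, 0.1, 71.7]
force: [-2.2, -1.1, 3.7]
gripper_width: 32.1
gripper_force: 10.0
```

Call:
send_rows:
  steps:
    - [[0,0,0,1,0],[0,0,0,1,0],[0,0,0,1,0],[0,0,0,1,0],[0,0,0,1,0]]

```text
time_s: 10.77
ee_pos: [454.7, -97.9, 50.2]
ee_rot: [-180.0, 0.1, 37.3]
force: [-2.7, -1.0, 4.0]
gripper_width: 31.8
gripper_force: 10.0
```

Call:
send_rows:
  steps:
    - [[0,0,0,1,0],[0,0,0,1,0],[0,0,0,1,0],[0,0,0,1,0],[0,0,0,1,0]]

```text
time_s: 11.18
ee_pos: [454.6, -97.7, 50.2]
ee_rot: [-180.0, 0.1, 2.9]
force: [-2.3, -0.1, 3.2]
gripper_width: 31.9
gripper_force: 10.0
```

Run:
```python
from h import *
plan()
```

```text
tcp [454.6 -97.7  50.2] rot [-1.7999e+02  9.0000e-02  2.9100e+00] q [-13.5  18.8 116.6  -0.   44.7  73.6] t 11.2 w 31.9 F [-2.3 -0.1  3.2] T [-0.01  0.51  0.14]
```

Call:
send_rows:
  steps:
    - [[0,0,0,1,0],[0,0,0,1,0]]

```text
time_s: 11.35
ee_pos: [454.6, -97.6, 50.2]
ee_rot: [-180.0, 0.1, -10.8]
force: [-2.9, 0.7, 4.3]
gripper_width: 31.9
gripper_force: 10.0
```

Run:
```python
from h import *
plan()
```

```text
tcp [454.6 -97.6  50.2] rot [-1.800e+02  9.000e-02 -1.085e+01] q [-13.5  18.8 116.6  -0.   44.7  87.3] t 11.3 w 31.9 F [-2.9  0.7  4.3] T [0.13 0.56 0.16]
```

Call:
send_rows:
  steps:
    - [[0,0,0,1,0],[0,0,0,1,0]]

```text
time_s: 11.52
ee_pos: [454.7, -97.6, 50.2]
ee_rot: [180.0, 0.1, -24.6]
force: [-0.1, -0.5, 1.4]
gripper_width: 32.1
gripper_force: 10.0
```

Run:
```python
from h import *
plan()
```

```text
tcp [454.7 -97.6  50.2] rot [ 1.7998e+02  7.0000e-02 -2.4590e+01] q [-13.5  18.8 116.6  -0.   44.6 101.1] t 11.5 w 32.1 F [-0.1 -0.5  1.4] T [-0.04  0.2   0.28]
```

Call:
send_rows:
  steps:
    - [[0,0,0,0,1],[0,0,0,0,1],[0,0,0,0,1],[0,0,-0.9,0,0.6],[0,0,-0.9,0,0.6]]

```text
time_s: 11.93
ee_pos: [453.6, -97.3, 121.0]
ee_rot: [179.9, 0.3, -24.2]
force: [1.3, -0.3, 0.0]
gripper_width: 54.4
gripper_force: 0.0
```

Call:
send_rows:
  steps:
    - [[0,0,-0.9,-1,0.6],[0,0,-0.9,-1,0.6],[0,0,-0.9,-1,0.6],[0,0,-0.5,-1,0.6],[0,0,0,-1,0.6]]

```text
time_s: 12.35
ee_pos: [458.1, -98.3, 255.1]
ee_rot: [179.8, -0.6, 10.5]
force: [-0.5, -1.1, -0.3]
gripper_width: 54.7
gripper_force: 0.0
```

Call:
send_rows:
  steps:
    - [[0,0,0,-1,0.6],[0,0,0,-1,0.6],[0,0,0,-1,0.6],[0,0,0,-1,0.6],[0,0,0,-1,0.6]]

```text
time_s: 12.77
ee_pos: [455.3, -97.6, 249.7]
ee_rot: [-180.0, -0.0, 44.9]
force: [0.0, 1.1, -0.5]
gripper_width: 54.7
gripper_force: 0.0
```

Call:
send_rows:
  steps:
    - [[0,0,0,-1,0.6],[0,0,0,-1,0.6],[0,0,0,-1,0.6],[0,0,0,-1,0.6],[0,0,0,-0.5,0.6]]

```text
time_s: 13.18
ee_pos: [455.3, -97.6, 249.7]
ee_rot: [-180.0, -0.0, 75.8]
force: [0.0, -0.3, -0.3]
gripper_width: 54.5
gripper_force: 0.0
```

Run:
```python
from h import *
f=env.grab_frame("wrist");hexfit(f,[455.5,-97])
plan([517.5,-329,250],75)
f=env.grab_frame("top");w=cloud(f);h=cv2.cvtColor(f["pixels"],cv2.COLOR_RGB2HSV)
m=(h[...,0]<14)&(h[...,1]>150)&(w[...,2]>100);m[:,:400]=0;m[:,520:]=0
print("orange",cv2.minAreaRect(w[m][:,:2].astype(np.float32)),w[m].max(0),w[m].min(0))
m=np.zeros((480,640),bool);m[255:330,425:515]=1
s=m&(w[...,2]>178)&(w[...,2]<200);print("key",cv2.minAreaRect(w[s][:,:2].astype(np.float32)),np.nanmedian(w[s],0))
```

```text
cone [455.4 -95.9  83.1] 430 n 356 [(np.float64(16.02), np.float64(6.0), np.float64(0.49)), (np.float64(16.02), np.float64(7.0), np.float64(0.49)), (np.float64(16.05), np.float64(5.0), np.float64(0.5)), (np.float64(16.08), np.float64(8.0), np.float64(0.5)), (np.float64(16.1), np.float64(4.0), np.float64(0.51))]
by support [(np.float64(16.1), np.float64(4.0), np.float64(0.51)), (np.float64(16.2), np.float64(3.0), np.float64(0.51)), (np.float64(16.05), np.float64(5.0), np.float64(0.5)), (np.float64(16.32), np.float64(2.0), np.float64(0.5)), (np.float64(16.08), np.float64(8.0), np.float64(0.5))]
tcp [455.3 -97.7 249.7] rot [-1.7997e+02 -1.0000e-02  7.5810e+01] q [-13.5   7.1  99.4   0.   73.6   0.7] t 13.2 w 55.3 F [-0.4  0.8  0.2] T [-0.09  0.07  0.03]
shift units [-5.22  2.93 -0.01]
turn units (mod) [np.float64(-52.24), np.float64(-26.06), np.float64(0.12), np.float64(26.3), np.float64(52.48)]
orange ((628.6055908203125, -321.7960510253906), (58.99359130859375, 21.77278709411621), 45.510955810546875) [ 655.9828614  -294.34048937  186.68738868] [ 601.6181138  -344.52262235  100.32833423]
key ((519.094482421875, -329.59674072265625), (60.650306701660156, 10.198982238769531), 75.10478973388672) [ 519.96411492 -328.50028842  188.8882651 ]
```

Call:
send_rows:
  steps:
    - [[-0.87,0.49,0,0.12,0.6],[-0.87,0.49,0,0,0.6],[-0.87,0.49,0,0,0.6],[-0.87,0.49,0,0,0.6],[-0.87,0.49,0,0,0.6]]

```text
time_s: 13.7
ee_pos: [504.4, -293.1, 249.8]
ee_rot: [180.0, -0.0, 74.5]
force: [0.7, 0.1, 0.6]
gripper_width: 54.9
gripper_force: 0.0
```

Call:
send_rows:
  steps:
    - [[-0.87,0.49,0,0,0.6],[0,0,0,0,0.6],[0,0,0,0,0.6],[0,0,0,0,0.6]]

```text
time_s: 14.03
ee_pos: [513.5, -329.6, 249.4]
ee_rot: [-179.9, -0.1, 74.5]
force: [-0.2, 0.3, -0.4]
gripper_width: 54.9
gripper_force: 0.0
```

Run:
```python
from h import *
plan([518,-329,157],75)
f=env.grab_frame("wrist");w=cloud(f)
s=(w[...,2]>176)&(w[...,2]<195)&(np.hypot(w[...,0]-518,w[...,1]+329)<45)
print(s.sum(),cv2.minAreaRect(w[s][:,:2].astype(np.float32)),w[s].mean(0))
cv2.imwrite("pics/w5.png",f["pixels"][:,:,::-1])
```

```text
tcp [ 513.5 -329.6  249.4] rot [-1.7992e+02 -7.0000e-02  7.4540e+01] q [-33.8  20.5  81.2   0.   78.4 -18.3] t 14.0 w 54.9 F [-0.2  0.3 -0.4] T [-0.09  0.09  0.04]
shift units [0.04 0.11 2.31]
turn units (mod) [np.float64(-52.43), np.float64(-26.25), np.float64(-0.07), np.float64(26.11), np.float64(52.29)]
1116 ((518.0303344726562, -328.4411315917969), (60.89099884033203, 9.537884712219238), 74.78177642822266) [ 518.68071782 -326.40710988  188.74874014]
```

View pics/w5.png

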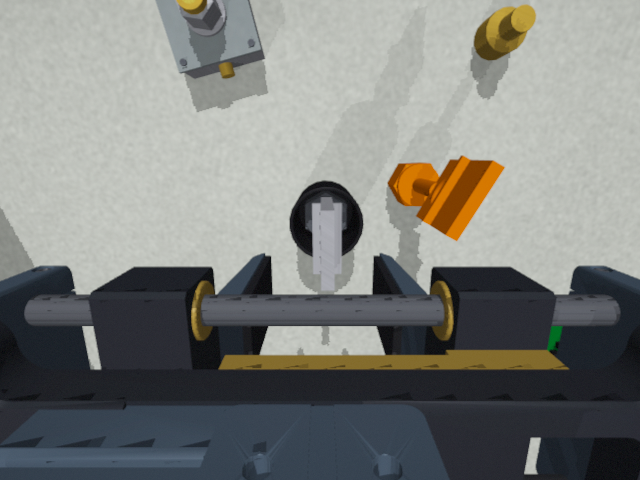

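The wrist view shows the key plate centred at about (327,240) between the fingers. The orange look-alike, at (440,195), is clear to the right.

Call:
send_rows:
  steps:
    - [[0.04,0.1,0.7,-0.07,0.6],[0,0,0.8,0,0.6],[0,0,0.6,0,0.6],[0,0,0.2,0,0.6],[0,0,0,0,0.6]]

```text
time_s: 14.5
ee_pos: [517.0, -327.5, 156.3]
ee_rot: [-179.8, -0.1, 75.1]
force: [-0.3, 0.3, -0.9]
gripper_width: 54.8
gripper_force: 0.0
```

Run:
```python
from h import *
plan([518,-329,157],75)
```

```text
tcp [ 517.  -327.5  156.3] rot [-1.7975e+02 -1.0000e-01  7.5150e+01] q [-33.4  24.   89.4   0.   66.8 -18.6] t 14.5 w 54.8 F [-0.3  0.3 -0.9] T [-0.06  0.09  0.  ]
shift units [-0.03  0.03 -0.02]
turn units (mod) [np.float64(-52.34), np.float64(-26.16), np.float64(0.02), np.float64(26.2), np.float64(52.38)]
```

Call:
send_rows:
  steps:
    - [[-0.03,0,0,0,0],[0,0,0,0,0],[0,0,0,0,0],[0,0,0,0,0],[0,0,0,0,0]]
  squeeze: 15

```text
time_s: 14.92
ee_pos: [518.2, -331.0, 159.0]
ee_rot: [179.9, 0.0, 75.1]
force: [-0.6, -0.4, -0.3]
gripper_width: 23.8
gripper_force: 0.0
```

Call:
send_rows:
  steps:
    - [[0,0,0,0,0],[0,0,0,0,0],[0,0,0,0,0],[0,0,0,0,0],[0,0,0,0,0]]

```text
time_s: 15.33
ee_pos: [517.8, -330.9, 158.1]
ee_rot: [180.0, -0.0, 75.1]
force: [-1.2, 0.9, 1.9]
gripper_width: 9.9
gripper_force: 15.0
```

Call:
send_rows:
  steps:
    - [[0,0,0,0,0],[0,0,0,0,0],[0,0,-0.3,0,0],[0,0,-0.5,0,0],[0,0,0,0,0]]
  squeeze: 45

```text
time_s: 15.75
ee_pos: [519.1, -331.6, 192.1]
ee_rot: [179.7, 0.1, 75.1]
force: [1.1, -0.7, -3.7]
gripper_width: 10.4
gripper_force: 45.0
```

Run:
```python
from h import *
plan([518,-329,157],75)
```

```text
tcp [ 519.1 -331.6  192.1] rot [1.7974e+02 8.0000e-02 7.5070e+01] q [-33.6  22.6  86.2   0.   70.9 -18.7] t 15.8 w 10.4 F [ 1.1 -0.7 -3.7] T [-0.19 -0.05 -0.  ]
shift units [ 0.06 -0.05  0.88]
turn units (mod) [np.float64(-52.35), np.float64(-26.17), np.float64(0.01), np.float64(26.19), np.float64(52.37)]
```

Call:
send_rows:
  steps:
    - [[0,0,-0.5,0,0],[0,0,-0.8,0,0],[0,0,-0.8,-1,0],[0,0,0,-1,0],[0,0,0,-0.98,0]]

```text
time_s: 16.17
ee_pos: [518.6, -331.2, 275.0]
ee_rot: [179.8, 0.1, 95.9]
force: [-0.1, -0.3, -5.1]
gripper_width: 9.9
gripper_force: 45.0
```

Run:
```python
from h import *
plan([455,-97.7,275],95.5)
```

```text
tcp [ 518.6 -331.2  275. ] rot [1.7984e+02 1.2000e-01 9.5900e+01] q [-33.6  20.3  78.    0.   81.5 -39.5] t 16.2 w 9.9 F [-0.1 -0.3 -5.1] T [-0.07  0.1   0.02]
shift units [ 5.97 -0.98 -0.02]
turn units (mod) [np.float64(-52.3), np.float64(-26.12), np.float64(0.06), np.float64(26.24), np.float64(52.42)]
```

Call:
send_rows:
  steps:
    - [[0.7,-0.14,0,0.06,0],[0.9,-0.14,0,0,0],[0.9,-0.14,0,0,0],[0.9,-0.14,0,0,0],[0.9,-0.14,0,0,0]]

```text
time_s: 16.58
ee_pos: [473.1, -160.4, 272.1]
ee_rot: [-179.9, -0.1, 95.1]
force: [1.0, 0.6, -4.3]
gripper_width: 10.0
gripper_force: 45.0
```

Call:
send_rows:
  steps:
    - [[0.9,-0.14,0,0,0],[0.75,-0.14,0,0,0],[0,0,0.3,0,0],[0,0,0,0,0],[0,0,0,0,0]]

```text
time_s: 17.0
ee_pos: [456.5, -97.1, 260.7]
ee_rot: [-179.9, -0.0, 95.2]
force: [-0.3, 0.2, -3.5]
gripper_width: 9.9
gripper_force: 45.0
```

Run:
```python
from h import *
plan([455,-97.7,255],95.5)
f=env.grab_frame("side");np.savez("s6.npz",**f);t=env.grab_frame("top");np.savez("t6.npz",**t)
p=proj(f,[[455,-97.7,60],[455,-97.7,84],[455,-97.7,115],[455,-97.7,185]]);print(p)
u,v=p[1].astype(int)
cv2.imwrite("pics/s6.png",cv2.resize(f["pixels"][v-90:v+60,u-80:u+80,::-1],None,fx=4,fy=4,interpolation=cv2.INTER_CUBIC))
print(u-80,v-90)
```

```text
tcp [456.5 -97.1 260.7] rot [-1.7986e+02 -2.0000e-02  9.5190e+01] q [-13.4   6.9  98.   -0.   75.3 -18.6] t 17.0 w 9.9 F [-0.3  0.2 -3.5] T [-0.12  0.02  0.  ]
shift units [-0.01 -0.04  0.14]
turn units (mod) [np.float64(-52.41), np.float64(-26.23), np.float64(-0.05), np.float64(26.13), np.float64(52.31)]
[[257.03089217 298.38193109]
 [256.34358304 290.19297566]
 [255.43488416 279.3662688 ]
 [253.2914255  253.82799717]]
176 200
```

View pics/s6.png

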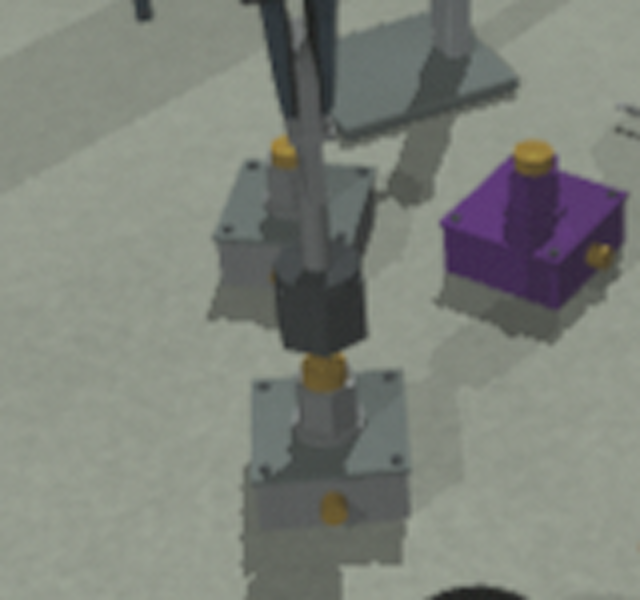

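The crop shows the key hanging upright with its socket directly over nut 2's cone. The socket mouth is centred near x=324 in the crop and the cone near x=325.

```bash
cat >> h.py <<'E'
from scipy.optimize import least_squares
def shaft(f,c,z0):
    """axis of the key's 16 mm shaft: (x,y) at two heights, mouth at z0"""
    w=cloud(f);r=np.hypot(w[...,0]-c[0],w[...,1]-c[1])
    P=w[(r<22)&(w[...,2]>z0+50)&(w[...,2]<z0+100)]
    g=lambda q:(np.hypot(P[:,0]-q[0]-q[2]*(P[:,2]-z0),P[:,1]-q[1]-q[3]*(P[:,2]-z0))-8)
    q=least_squares(g,[c[0],c[1],0,0],loss="soft_l1",f_scale=.5).x
    print("shaft n",len(P),"mouth xy",q[:2].round(1),"tilt",q[2:].round(3),"rms",np.sqrt(np.mean(g(q)**2)).round(2))
def cone(f,c):
    w=cloud(f);r=np.hypot(w[...,0]-c[0],w[...,1]-c[1])
    P=w[(r<25)&(w[...,2]>75)&(w[...,2]<82.5)]
    g=lambda q:np.hypot(P[:,0]-q[0],P[:,1]-q[1])-(13.5-(P[:,2]-74)*.5)
    q=least_squares(g,c[:2],loss="soft_l1",f_scale=.5).x
    print("cone n",len(P),q.round(1),"rms",np.sqrt(np.mean(g(q)**2)).round(2))
E
python3 - <<'E'
from h import *
f=dict(np.load("s6.npz"))
shaft(f,[456.5,-97.1],107.7)
g=dict(np.load("side0.npz"));cone(g,[455,-97.7]);cone(g,[445,128.6])
w=cloud(f);P=w[(np.hypot(w[...,0]-456,w[...,1]+97)<32)&(w[...,2]>100)&(w[...,2]<155)]
# socket: hex or round outside
for a in np.arange(0,60,5):
    t=np.radians(a+np.arange(0,360,60));n=np.c_[np.cos(t),np.sin(t)]
    h=lambda q:((P[:,:2]-q)@n.T).max(1)-23.75
    q=least_squares(h,[456,-97],loss="soft_l1",f_scale=.5);print(a,q.x.round(1),round(q.cost/len(P),3),end=";")
print(len(P),P[:,2].min(),P[:,2].max())
E
```

```text
shaft n 114 mouth xy [454.9 -97.8] tilt [0.028 0.014] rms 1.83
cone n 56 [ 455.5 -100.1] rms 2.98
cone n 49 [444.  125.6] rms 3.55
0 [456.9 -96.2] 1.476;5 [457.  -96.3] 1.462;10 [457.  -96.2] 1.47;15 [457.  -96.1] 1.502;20 [456.9 -95.9] 1.552;25 [457.  -95.9] 1.606;30 [456.8 -96. ] 1.64;35 [456.8 -96.1] 1.658;40 [456.9 -96.1] 1.648;45 [456.9 -96.1] 1.62;50 [457.1 -96. ] 1.58;55 [457.1 -96.1] 1.525;542 103.40996663296812 154.8817319431082
```

Run:
```python
from h import *
from scipy.spatial.transform import Rotation as R
f=env.grab_frame("wrist");np.savez("w6.npz",**f)
s=env.state();M=R.from_euler("xyz",s["ee_rot"],degrees=True).as_matrix()
T=(cloud(f)-s["ee_pos"])@M
for z in range(-36,150,12):
    m=(abs(T[...,2]-z)<6)&(abs(T[...,1])<30)&(abs(T[...,0])<45)
    if m.sum()>20:print(z,m.sum(),"x 2/50/98%",np.percentile(T[m][:,0],[2,50,98]).round(1),"y",np.percentile(T[m][:,1],[2,50,98]).round(1))
cv2.imwrite("pics/w6.png",f["pixels"][:,:,::-1])
```

```text
-36 1927 x 2/50/98% [-20.9  17.1  31.6] y [-9.7  1.2 11.6]
-24 713 x 2/50/98% [-19.6  18.7  32.4] y [-11.9   0.8  13.8]
-12 381 x 2/50/98% [17.  18.8 32.5] y [-12.6   1.2  14.6]
0 731 x 2/50/98% [17.  25.2 32.5] y [-10.8   1.7  12.6]
12 195 x 2/50/98% [16.9 32.2 32.5] y [-10.9   0.6  12.1]
24 64 x 2/50/98% [32.1 32.4 32.7] y [-4.   0.5  5.3]
36 51 x 2/50/98% [32.2 32.4 32.7] y [-3.9  1.1  5.5]
48 32 x 2/50/98% [32.2 32.4 32.7] y [-4.2  0.8  5.7]
108 673 x 2/50/98% [-8.7 15.4 26.1] y [-22.2   0.2  23.4]
120 225 x 2/50/98% [-11.3  19.8  29.3] y [-22.9   1.   24. ]
132 89 x 2/50/98% [16.7 23.3 29.8] y [-21.8   0.1  23. ]
144 78 x 2/50/98% [16.6 23.2 29.5] y [-22.3  -0.5  22.5]
```

View pics/w6.png

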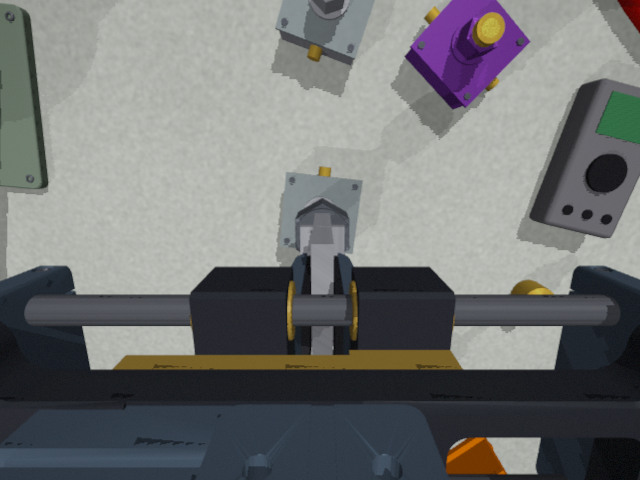

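The wrist view shows the key vertical: the plate edge stays at tool x = 32.4 over its whole height. It also shows the socket (320,225) covering nut 2. The key's axis is about 1.4 mm along +x of the tool.

Call:
send_rows:
  steps:
    - [[-0.05,-0.04,0,-0.04,0],[0,0,0,0,0],[0,0,0.4,0,0],[0,0,0.35,0,0],[0,0,0,0,0]]
  squeeze: 55

```text
time_s: 17.57
ee_pos: [454.1, -99.5, 229.6]
ee_rot: [-179.7, -0.1, 95.4]
force: [-0.3, 0.6, -4.4]
gripper_width: 9.8
gripper_force: 55.0
```

Run:
```python
from h import *
plan([455.1,-99.1,201],95.5)
```

```text
tcp [454.1 -99.5 229.6] rot [-1.797e+02 -1.100e-01  9.537e+01] q [-13.8   7.9 101.4   0.   71.1 -19.2] t 17.6 w 9.8 F [-0.3  0.6 -4.4] T [-0.02  0.12 -0.02]
shift units [0.01 0.03 0.71]
turn units (mod) [np.float64(-52.38), np.float64(-26.2), np.float64(-0.02), np.float64(26.16), np.float64(52.34)]
```

Call:
send_rows:
  steps:
    - [[0,0.02,0.15,0,0],[0,0,0.15,0,0],[0,0,0,0,0]]

```text
time_s: 17.82
ee_pos: [456.3, -99.4, 219.2]
ee_rot: [-179.9, -0.0, 95.4]
force: [0.3, 0.2, -4.1]
gripper_width: 9.5
gripper_force: 55.0
```

Call:
send_rows:
  steps:
    - [[0,0,0.2,0,0],[0,0,0.15,0,0],[0,0,0,0,0]]

```text
time_s: 18.07
ee_pos: [456.1, -99.2, 204.7]
ee_rot: [-179.9, -0.0, 95.4]
force: [-1.0, 0.2, -4.0]
gripper_width: 10.1
gripper_force: 55.0
```

Run:
```python
from h import *
plan([455.1,-99.1,201],95.5)
```

```text
tcp [456.1 -99.2 204.7] rot [-1.7992e+02 -4.0000e-02  9.5420e+01] q [-13.7   9.  103.8   0.   67.3 -19.1] t 18.1 w 10.1 F [-1.   0.2 -4. ] T [-0.06  0.11 -0.02]
shift units [ 0.   -0.03  0.09]
turn units (mod) [np.float64(-52.37), np.float64(-26.19), np.float64(-0.01), np.float64(26.17), np.float64(52.35)]
```

Call:
send_rows:
  steps:
    - [[0,-0.02,0.05,0.5,0],[0,0,0,0.8,0],[0,0,0,0.8,0],[0,0,0,0.8,0],[0,0,0,0,0]]

```text
time_s: 18.48
ee_pos: [455.2, -99.1, 203.7]
ee_rot: [-179.9, -0.0, 75.4]
force: [-1.9, 1.0, -4.3]
gripper_width: 10.1
gripper_force: 55.0
```

Run:
```python
from h import *
plan([455.1,-99.1,201],95.5)
```

```text
tcp [455.2 -99.1 203.7] rot [-1.799e+02 -2.000e-02  7.540e+01] q [-13.7   8.9 104.    0.   67.2   0.9] t 18.5 w 10.1 F [-1.9  1.  -4.3] T [ 0.12  0.58 -0.05]
shift units [-0.   -0.    0.07]
turn units (mod) [np.float64(-55.28), np.float64(-29.1), np.float64(-2.92), np.float64(23.26), np.float64(49.44)]
```

Call:
send_rows:
  steps:
    - [[0,0,0,0.8,0],[0,0,0,0.8,0],[0,0,0,0.8,0]]

```text
time_s: 18.73
ee_pos: [455.0, -99.0, 203.7]
ee_rot: [-179.9, 0.0, 58.9]
force: [-1.2, 1.2, -3.1]
gripper_width: 9.5
gripper_force: 55.0
```

Run:
```python
from h import *
plan()
```

```text
tcp [455.  -99.  203.7] rot [-1.7988e+02  2.0000e-02  5.8920e+01] q [-13.7   8.9 104.    0.   67.2  17.4] t 18.7 w 9.5 F [-1.2  1.2 -3.1] T [0.27 0.75 0.31]
```

Call:
send_rows:
  steps:
    - [[0,0,0,0.8,0],[0,0,0,0.8,0]]

```text
time_s: 18.9
ee_pos: [454.9, -99.0, 203.7]
ee_rot: [-179.9, 0.0, 47.9]
force: [-2.3, 1.2, -3.4]
gripper_width: 9.4
gripper_force: 55.0
```

Run:
```python
from h import *
plan()
```

```text
tcp [454.9 -99.  203.7] rot [-1.7986e+02  4.0000e-02  4.7920e+01] q [-13.7   8.9 104.    0.   67.2  28.4] t 18.9 w 9.4 F [-2.3  1.2 -3.4] T [0.33 0.83 0.37]
```

Call:
send_rows:
  steps:
    - [[0,0,0,0.9,0],[0,0,0,0.9,0],[0,0,0,0.8,0],[0,0,0,0,0]]

```text
time_s: 19.23
ee_pos: [454.8, -98.8, 203.7]
ee_rot: [-179.9, 0.1, 30.1]
force: [-2.9, 1.7, -3.2]
gripper_width: 9.7
gripper_force: 55.0
```

Run:
```python
from h import *
plan()
```

```text
tcp [454.8 -98.8 203.7] rot [-1.7985e+02  8.0000e-02  3.0140e+01] q [-1.37e+01  8.90e+00  1.04e+02  1.00e-01  6.72e+01  4.61e+01] t 19.2 w 9.7 F [-2.9  1.7 -3.2] T [ 0.4   1.07 -0.02]
```

Call:
send_rows:
  steps:
    - [[0,0,0,-1,0],[0,0,-0.3,0,0],[0,0,-0.5,0,0],[0,0,-0.7,0,0],[0,0,0,-0.8,0]]

```text
time_s: 19.65
ee_pos: [459.7, -100.5, 269.4]
ee_rot: [179.4, -0.4, 42.8]
force: [1.9, -0.7, -3.6]
gripper_width: 9.9
gripper_force: 55.0
```

Call:
send_rows:
  steps:
    - [[0,0,0,-1,0],[0,0,0,-1,0],[0,0,0,-1,0],[0,0,0,-1,0],[0,0,0,-1,0]]

```text
time_s: 20.07
ee_pos: [456.8, -99.8, 264.3]
ee_rot: [179.8, 0.0, 77.4]
force: [-0.6, 0.3, -3.7]
gripper_width: 9.6
gripper_force: 55.0
```

Run:
```python
from h import *
t=np.radians(80.5);plan(np.array([445,128.6,262])-1.4*np.array([np.cos(t),np.sin(t),0]),80.5)
```

```text
tcp [456.8 -99.8 264.3] rot [1.7984e+02 1.0000e-02 7.7450e+01] q [-13.7   6.7  97.7  -0.   75.4  -1.2] t 20.1 w 9.6 F [-0.6  0.3 -3.7] T [-0.04  0.09  0.04]
shift units [ 5.47 -1.53  0.05]
turn units (mod) [np.float64(-52.8), np.float64(-26.62), np.float64(-0.44), np.float64(25.74), np.float64(51.92)]
```

Call:
send_rows:
  steps:
    - [[0.85,-0.25,0,0,0],[0.92,-0.26,0,0,0],[0.92,-0.26,0,0,0],[0.92,-0.26,0,0,0],[0.92,-0.26,0,0,0]]

```text
time_s: 20.48
ee_pos: [447.5, 90.4, 264.5]
ee_rot: [179.8, -0.1, 77.1]
force: [0.7, 0.2, -3.4]
gripper_width: 9.7
gripper_force: 55.0
```

Call:
send_rows:
  steps:
    - [[0.92,-0.26,0,0,0],[0,0,0,-0.44,0],[0,0,0,0,0],[0,0,0,0,0]]

```text
time_s: 20.82
ee_pos: [445.5, 127.0, 264.1]
ee_rot: [179.9, 0.0, 80.0]
force: [0.2, 0.2, -4.5]
gripper_width: 10.0
gripper_force: 55.0
```

```bash
cat >> h.py <<'E'
def keyoff(f):
    from scipy.spatial.transform import Rotation as R
    s=env.state();M=R.from_euler("xyz",s["ee_rot"],degrees=True).as_matrix();T=(cloud(f)-s["ee_pos"])@M
    for z0,z1 in((-20,0),(20,45)):
        m=(T[...,2]>z0)&(T[...,2]<z1)&(abs(T[...,1])<8)&(T[...,0]>10)&(T[...,0]<45)
        print("edge x",np.percentile(T[m][:,0],[2,50,98]).round(1),m.sum())
E
python3 - <<'E'
from h import *
t=np.radians(80.5);plan(np.array([445,128.6,230])-1.4*np.array([np.cos(t),np.sin(t),0]),80.5)
f=env.grab_frame("wrist");keyoff(f);hexfit(f,[455.5,-97]);np.savez("w7.npz",**f)
E
```

```text
tcp [445.5 127.  264.1] rot [1.7991e+02 2.0000e-02 8.0020e+01] q [14.5  6.3 98.2 -0.1 75.4 24.5] t 20.8 w 10.0 F [ 0.2  0.2 -4.5] T [-0.07  0.09 -0.04]
shift units [ 0.   -0.02  0.85]
turn units (mod) [np.float64(-52.43), np.float64(-26.25), np.float64(-0.07), np.float64(26.11), np.float64(52.29)]
edge x [17.6 32.9 33.3] 316
edge x [33.  33.2 33.5] 114h.py:23: RuntimeWarning: Mean of empty slice.
  cone=(r<14)&(w[...,2]>82)&(w[...,2]<90);cc=w[cone].mean(0)
  ret = um.true_divide(
Traceback (most recent call last):
  File "h.py", line 30, in hexfit
    hi=np.percentile(h,95);best.append((hi,a, np.mean(abs(h-16)<1)))
IndexError: index -1 is out of bounds for axis 0 with size 0
```

Call:
send_rows:
  steps:
    - [[0,-0.01,0.45,-0.07,0],[0,0,0.4,0,0],[0,0,0,0,0]]

```text
time_s: 21.12
ee_pos: [443.4, 125.3, 227.6]
ee_rot: [-179.8, 0.1, 80.3]
force: [-0.3, 0.4, -4.1]
gripper_width: 9.7
gripper_force: 55.0
```

Call:
send_rows:
  steps:
    - [[0,0,0.2,0,0],[0,0,0.1,0,0],[0,0,0,0,0]]

```text
time_s: 21.37
ee_pos: [444.5, 126.4, 217.5]
ee_rot: [-180.0, 0.0, 80.3]
force: [-0.3, 0.2, -3.5]
gripper_width: 9.7
gripper_force: 55.0
```

Run:
```python
from h import *
t=np.radians(80.5);plan(np.array([445,128.6,203])-1.5*np.array([np.cos(t),np.sin(t),0]),80.5)
```

```text
tcp [444.5 126.4 217.5] rot [-1.7996e+02  2.0000e-02  8.0310e+01] q [ 14.5   8.  103.1   0.   69.   24.1] t 21.4 w 9.7 F [-0.3  0.2 -3.5] T [-0.08  0.07 -0.01]
shift units [0.02 0.   0.36]
turn units (mod) [np.float64(-52.39), np.float64(-26.21), np.float64(-0.03), np.float64(26.15), np.float64(52.33)]
```

Mouth is at 64 mm with no contact force, so the socket is passing over the nut. I'll seat it and turn.

Call:
send_rows:
  steps:
    - [[0.02,0,0.15,0,0],[0,0,0.2,0,0],[0,0,0,0,0]]

```text
time_s: 21.62
ee_pos: [443.8, 127.6, 202.5]
ee_rot: [-179.9, 0.1, 80.4]
force: [-1.4, 0.3, -3.2]
gripper_width: 9.8
gripper_force: 55.0
```

Call:
send_rows:
  steps:
    - [[0,0,0,0.6,0],[0,0,0,0.8,0],[0,0,0,0.8,0],[0,0,0,0.8,0]]

```text
time_s: 21.95
ee_pos: [444.3, 127.6, 203.7]
ee_rot: [-180.0, 0.1, 59.5]
force: [-0.9, -0.3, -3.9]
gripper_width: 10.0
gripper_force: 55.0
```

Run:
```python
from h import *
plan()
```

```text
tcp [444.3 127.6 203.7] rot [-1.7997e+02  7.0000e-02  5.9540e+01] q [ 14.6   8.6 104.4  -0.   67.1  45.1] t 21.9 w 10.0 F [-0.9 -0.3 -3.9] T [-0.24  0.36  0.35]
```

Call:
send_rows:
  steps:
    - [[0,0,0,0.8,0],[0,0,0,0.8,0],[0,0,0,0.8,0]]

```text
time_s: 22.2
ee_pos: [444.1, 127.7, 203.7]
ee_rot: [-180.0, 0.1, 43.0]
force: [-1.9, 0.0, -3.5]
gripper_width: 9.8
gripper_force: 55.0
```

Run:
```python
from h import *
plan()
```

```text
tcp [444.1 127.7 203.7] rot [-1.7996e+02  9.0000e-02  4.3050e+01] q [ 14.6   8.6 104.4  -0.   67.1  61.6] t 22.2 w 9.8 F [-1.9  0.  -3.5] T [-0.14  0.47  0.37]
```

Call:
send_rows:
  steps:
    - [[0,0,0,0.85,0],[0,0,0,0.85,0],[0,0,0,0.85,0],[0,0,0,0.85,0],[0,0,0,0.8,0]]

```text
time_s: 22.62
ee_pos: [443.9, 128.1, 203.7]
ee_rot: [-180.0, 0.1, 14.1]
force: [-1.1, 0.5, -3.2]
gripper_width: 9.8
gripper_force: 55.0
```

Call:
send_rows:
  steps:
    - [[0,0,0,0,0],[0,0,0,-1,0],[0,0,-0.4,0,0],[0,0,-0.5,0,0],[0,0,-0.7,0,0]]

```text
time_s: 23.03
ee_pos: [443.8, 127.5, 267.0]
ee_rot: [-180.0, 0.2, 21.4]
force: [1.2, -0.5, -3.1]
gripper_width: 10.3
gripper_force: 55.0
```

Call:
send_rows:
  steps:
    - [[0,0,-0.5,-1,0],[0,0,0,-1,0],[0,0,0,-1,0],[0,0,0,-1,0],[0,0,0,-1,0]]

```text
time_s: 23.45
ee_pos: [445.0, 127.8, 288.1]
ee_rot: [180.0, -0.0, 56.1]
force: [0.2, 0.2, -4.5]
gripper_width: 9.7
gripper_force: 55.0
```

Run:
```python
from h import *
plan()
f=env.grab_frame("top");np.savez("t8.npz",**f);w=cloud(f)
for c in([456.5,-97.6],[446.2,128.2]):
    try: hexfit(f,c)
    except Exception as e: print(e)
cv2.imwrite("pics/t8.png",cv2.resize(f["pixels"][230:350,80:400,::-1],None,fx=2.5,fy=2.5,interpolation=cv2.INTER_CUBIC))
```

```text
tcp [445.  127.8 288.1] rot [ 1.7996e+02 -4.0000e-02  5.6110e+01] q [14.6  5.7 95.5 -0.  78.8 48.5] t 23.4 w 9.7 F [ 0.2  0.2 -4.5] T [-0.13  0.16  0.04]
cone [457.6 -97.2  84. ] 89 n 85 [(np.float64(16.52), np.float64(20.0), np.float64(0.31)), (np.float64(16.55), np.float64(21.0), np.float64(0.33)), (np.float64(16.57), np.float64(15.0), np.float64(0.35)), (np.float64(16.57), np.float64(19.0), np.float64(0.34)), (np.float64(16.6), np.float64(18.0), np.float64(0.32))]
by support [(np.float64(16.82), np.float64(0.0), np.float64(0.36)), (np.float64(16.57), np.float64(15.0), np.float64(0.35)), (np.float64(16.61), np.float64(17.0), np.float64(0.35)), (np.float64(16.77), np.float64(1.0), np.float64(0.35)), (np.float64(16.89), np.float64(59.0), np.float64(0.35))]
index -1 is out of bounds for axis 0 with size 0h.py:23: RuntimeWarning: Mean of empty slice.
  cone=(r<14)&(w[...,2]>82)&(w[...,2]<90);cc=w[cone].mean(0)
  ret = um.true_divide(
```

View pics/t8.png

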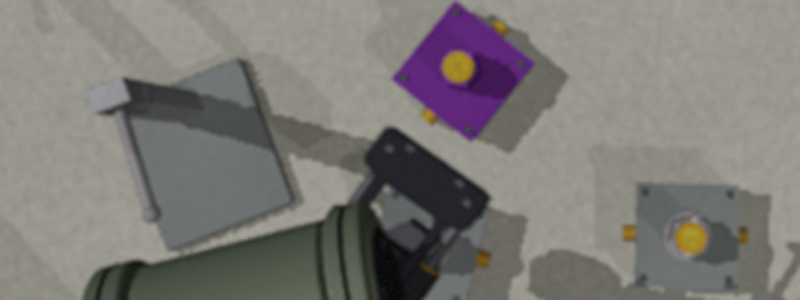

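The top view shows the stand clear of the arm: ball at (150,213) in the crop, post at (110,95). Nut 2 reads about 18° (mod 60), consistent with about 0.8 rad of tightening.

```bash
cat >> h.py <<'E'
def stand(f):
    w=cloud(f);m=np.zeros((480,640),bool);m[240:345,90:180]=1
    P=w[m&(w[...,2]>180)&(w[...,2]<215)]
    for n in("all",):
        d=np.array([np.cos(np.radians(22)),np.sin(np.radians(22))])
        for _ in range(4):
            s=P[:,:2]@d; far=np.percentile(s,99.5); Q=P[(s<far-26)&(s>s.min()+12)]
            v=cv2.fitLine(Q[:,:2].astype(np.float32),cv2.DIST_HUBER,0,.01,.01).ravel();d=v[:2]*np.sign(v[0])
    s=P[:,:2]@d;n=np.array([-d[1],d[0]]);off=v[2:]@n
    face=np.percentile(s,99.5)-20; seat=(face-47)*d+off*n; tip=s.min()*d+off*n
    b=np.array([-1.5,.3])
    print("peg dir",np.degrees(np.arctan2(d[1],d[0])).round(1),"seat",(seat+b).round(1),"tip",(tip+b).round(1),"len tip->post back",(s.max()-s.min()).round(1),len(Q),"zQ",np.percentile(Q[:,2],[5,50,95]).round(0))
E
python3 - <<'E'
from h import *
for n in("top0","t8"): stand(dict(np.load(n+".npz")))
E
```

```text
peg dir 21.9 seat [513.7 326.7] tip [472.6 310.2] len tip->post back 111.7 215 zQ [190. 197. 202.]
peg dir 21.9 seat [513.5 326.5] tip [472.6 310.1] len tip->post back 111.7 216 zQ [191. 197. 202.]
```

Call:
send_rows:
  steps:
    - [[0,0,0,-1,0],[0,0,0,-1,0],[0,0,0,-1,0],[0,0,0,-1,0],[0,0,0,-1,0]]

```text
time_s: 23.92
ee_pos: [444.9, 127.8, 287.9]
ee_rot: [180.0, 0.0, 90.3]
force: [-0.1, -1.0, -3.6]
gripper_width: 9.9
gripper_force: 55.0
```

Call:
send_rows:
  steps:
    - [[0,0,0,-1,0],[0,0,0,-1,0],[0,0,0,-1,0],[0,0,0,-0.1,0],[0,0,0,0,0]]

```text
time_s: 24.33
ee_pos: [444.9, 127.8, 287.9]
ee_rot: [180.0, 0.0, 111.2]
force: [-1.2, 0.9, -3.8]
gripper_width: 9.5
gripper_force: 55.0
```

Run:
```python
from h import *
plan([431.6,291.6,288],111.9)
f=env.grab_frame("wrist")
try: hexfit(f,[445.3,129.6])
except Exception as e: print(e)
```

```text
tcp [444.9 127.8 287.9] rot [179.98   0.   111.15] q [14.6  5.7 95.5 -0.  78.8 -6.5] t 24.3 w 9.5 F [-1.2  0.9 -3.8] T [-0.09 -0.02  0.01]
shift units [ 3.94  1.17 -0.  ]
turn units (mod) [np.float64(-52.47), np.float64(-26.29), np.float64(-0.11), np.float64(26.07), np.float64(52.25)]
cone [nan nan nan] 0 n 20 [(np.float64(nan), np.float64(0.0), np.float64(0.0)), (np.float64(nan), np.float64(1.0), np.float64(0.0)), (np.float64(nan), np.float64(2.0), np.float64(0.0)), (np.float64(nan), np.float64(3.0), np.float64(0.0)), (np.float64(nan), np.float64(4.0), np.float64(0.0))]
by support [(np.float64(nan), np.float64(0.0), np.float64(0.0)), (np.float64(nan), np.float64(1.0), np.float64(0.0)), (np.float64(nan), np.float64(2.0), np.float64(0.0)), (np.float64(nan), np.float64(3.0), np.float64(0.0)), (np.float64(nan), np.float64(4.0), np.float64(0.0))]h.py:23: RuntimeWarning: Mean of empty slice.
  cone=(r<14)&(w[...,2]>82)&(w[...,2]<90);cc=w[cone].mean(0)
  ret = um.true_divide(
```

Call:
send_rows:
  steps:
    - [[0.74,0.23,0,-0.11,0],[0.8,0.24,0,0,0],[0.8,0.24,0,0,0],[0.8,0.24,0,0,0],[0.8,0.22,0,0,0]]

```text
time_s: 24.8
ee_pos: [429.2, 293.1, 288.0]
ee_rot: [180.0, -0.0, 111.9]
force: [0.8, -0.4, -3.6]
gripper_width: 9.3
gripper_force: 55.0
```

Call:
send_rows:
  steps:
    - [[0,0,0,0,0],[0,0,0,0,0],[0,0,0,0,0]]

```text
time_s: 25.05
ee_pos: [429.2, 291.2, 287.7]
ee_rot: [-180.0, 0.0, 112.0]
force: [-0.0, -0.9, -4.0]
gripper_width: 9.8
gripper_force: 55.0
```

Run:
```python
from h import *
plan([431.6,291.6,222],111.9)
f=env.grab_frame("top");np.savez("t9.npz",**f)
for g in (lambda:stand(f),lambda:hexfit(f,[446.2,128.2]),lambda:hexfit(f,[456.5,-97.6])):
    try:g()
    except Exception as e:print(e)
f=env.grab_frame("wrist");keyoff(f);np.savez("w9.npz",**f)
```

```text
tcp [429.2 291.2 287.7] rot [-1.7996e+02  5.0000e-02  1.1202e+02] q [32.9 11.  89.1 -0.  80.  10.9] t 25.1 w 9.8 F [-0.  -0.9 -4. ] T [-0.1   0.02 -0.  ]
shift units [-0.01  0.06  1.64]
turn units (mod) [np.float64(-52.34), np.float64(-26.16), np.float64(0.02), np.float64(26.2), np.float64(52.38)]
peg dir 24.8 seat [513.6 326.5] tip [419.3 283.1] len tip->post back 171.3 305 zQ [181. 196. 204.]
cone [446.7 128.3  84. ] 95 n 98 [(np.float64(16.1), np.float64(59.0), np.float64(0.54)), (np.float64(16.14), np.float64(1.0), np.float64(0.52)), (np.float64(16.14), np.float64(0.0), np.float64(0.54)), (np.float64(16.16), np.float64(2.0), np.float64(0.51)), (np.float64(16.24), np.float64(3.0), np.float64(0.5))]
by support [(np.float64(16.1), np.float64(59.0), np.float64(0.54)), (np.float64(16.14), np.float64(0.0), np.float64(0.54)), (np.float64(16.25), np.float64(58.0), np.float64(0.54)), (np.float64(16.35), np.float64(57.0), np.float64(0.54)), (np.float64(16.14), np.float64(1.0), np.float64(0.52))]
cone [457.3 -97.6  84.2] 84 n 86 [(np.float64(16.07), np.float64(14.0), np.float64(0.37)), (np.float64(16.07), np.float64(17.0), np.float64(0.37)), (np.float64(16.08), np.float64(15.0), np.float64(0.37)), (np.float64(16.09), np.float64(18.0), np.float64(0.36)), (np.float64(16.09), np.float64(16.0), np.float64(0.37))]
by support [(np.float64(16.87), np.float64(4.0), np.float64(0.38)), (np.float64(16.07), np.float64(14.0), np.float64(0.37)), (np.float64(16.07), np.float64(17.0), np.float64(0.37)), (np.float64(16.08), np.float64(15.0), np.float64(0.37)), (np.float64(16.09), np.float64(16.0), np.float64(0.37))]
edge x [16.7 31.9 32.3] 318
edge x [32.  32.2 32.5] 115
```

Call:
send_rows:
  steps:
    - [[0,0,0.4,0,0],[0,0,0.6,0,0],[0,0,0.45,0,0],[0,0,0.19,0,0],[0,0.3,0,0,0]]

```text
time_s: 25.57
ee_pos: [437.9, 293.5, 220.6]
ee_rot: [-179.6, 0.1, 112.0]
force: [-0.3, -0.6, -3.7]
gripper_width: 9.7
gripper_force: 55.0
```

Call:
send_rows:
  steps:
    - [[0,0,0,0,0],[0,0,0,0,0]]

```text
time_s: 25.73
ee_pos: [441.2, 295.7, 223.0]
ee_rot: [179.9, -0.0, 112.0]
force: [0.3, -0.1, -3.2]
gripper_width: 9.6
gripper_force: 55.0
```

Run:
```python
from h import *
t=np.radians(111.9);plan(np.array([513.6,326.6,222])-1.5*np.array([np.cos(t),np.sin(t),0]),111.9)
f=env.grab_frame("side");np.savez("s10.npz",**f)
u,v=proj(f,[490,310,190]).astype(int);print(u,v,proj(f,[[474,311,200],[513.6,326.6,194]]))
cv2.imwrite("pics/s10.png",cv2.resize(f["pixels"][v-60:v+75,u-80:u+80,::-1],None,fx=4,fy=4,interpolation=cv2.INTER_CUBIC))
f=env.grab_frame("top");np.savez("t10.npz",**f)
w=cloud(f);m=np.zeros((480,640),bool);m[255:345,90:180]=1
P=w[m&(w[...,2]>198)&(w[...,2]<206)];d=np.array([.928,.373]);s=P[:,:2]@d
Q=P[s>np.percentile(s,99)-19];print("post top centre",cv2.minAreaRect(Q[:,:2].astype(np.float32)),len(Q))
Q=w[m&(w[...,2]>8)&(w[...,2]<17)];print("base",cv2.minAreaRect(Q[:,:2].astype(np.float32)))
```

```text
tcp [441.2 295.7 223. ] rot [ 1.7993e+02 -2.0000e-02  1.1198e+02] q [32.6 14.  94.5  0.  71.5 10.6] t 25.7 w 9.6 F [ 0.3 -0.1 -3.2] T [-0.12  0.02 -0.02]
shift units [0.   1.97 0.03]
turn units (mod) [np.float64(-52.35), np.float64(-26.17), np.float64(0.01), np.float64(26.19), np.float64(52.37)]
259 165 [[253.40729098 161.98113761]
 [267.8013666  160.46921645]]
post top centre ((567.8202514648438, 349.00140380859375), (19.28341293334961, 30.030620574951172), 23.14390754699707) 150
base ((527.813232421875, 330.4122009277344), (140.24412536621094, 109.86199951171875), 19.20844268798828)
```

View pics/s10.png

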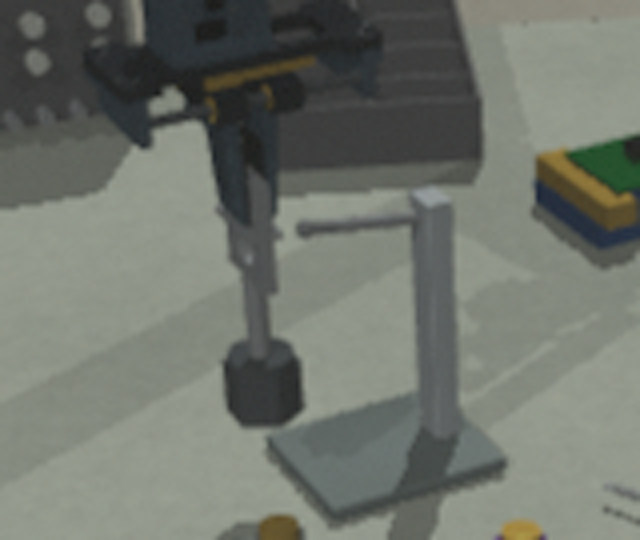

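Run:
```python
from h import *
f=dict(np.load("s10.npz"))
e=np.array([440.6,297.1,0])
for z in(70,116,200,214,219):print(z,((proj(f,e+[0,0,z])-[179,105])*4).round(0))
n=np.array([-.373,.928,0])
print("plate edges at eye z",((proj(f,e+[0,0,200]+30*n)-[179,105])*4).round(0),((proj(f,e+[0,0,200]-30*n)-[179,105])*4).round(0), "plate bottom edge near",((proj(f,e+[0,0,175]-30*n)-[179,105])*4).round(0))
```

```text
70 [263. 407.]
116 [258. 350.]
200 [249. 240.]
214 [247. 222.]
219 [246. 215.]
plate edges at eye z [231. 223.] [267. 258.] plate bottom edge near [270. 292.]
```

The side crop shows the key upright in front of the peg. The eye is at about (248,245) and the ball at (302,230), and the plate's corner projects where calculated. Heights and lateral alignment agree, so I'll slide the eye onto the peg.

Call:
send_rows:
  steps:
    - [[0.02,0.3,0,0,0],[0,0.4,0,0,0],[0,0.4,0,0,0],[0,0,0,0,0],[0,0,0,0,0]]

```text
time_s: 26.25
ee_pos: [480.8, 313.1, 222.5]
ee_rot: [-180.0, -0.0, 112.0]
force: [0.4, -0.7, -3.9]
gripper_width: 9.7
gripper_force: 55.0
```

Run:
```python
from h import *
plan([513.9,325.8,222])
f=env.grab_frame("side");np.savez("s11.npz",**f)
u,v=259,165
cv2.imwrite("pics/s11.png",cv2.resize(f["pixels"][v-60:v+75,u-80:u+80,::-1],None,fx=4,fy=4,interpolation=cv2.INTER_CUBIC))
```

```text
tcp [480.8 313.1 222.5] rot [-1.7997e+02 -1.0000e-02  1.1204e+02] q [31.9 17.9 89.   0.  73.1  9.9] t 26.2 w 9.7 F [ 0.4 -0.7 -3.9] T [-0.09  0.06 -0.  ]
shift units [-0.02  0.88  0.01]
```

View pics/s11.png

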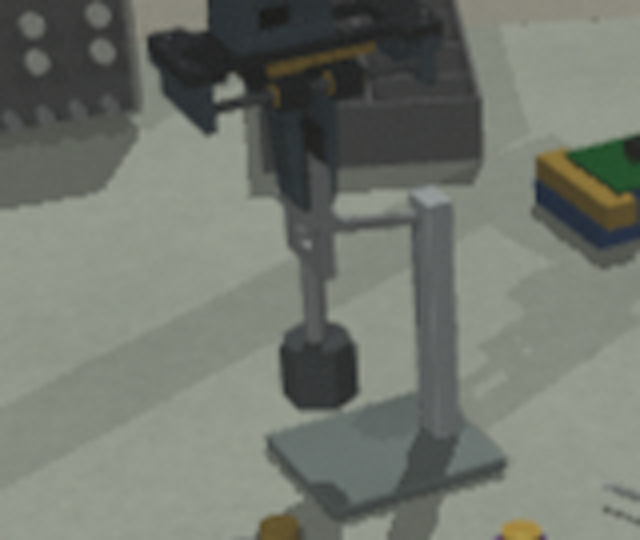

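The eye is now around the ball, with no contact force and the peg leading out on the right at (340,223). I'll move on to the seat and lower.

Call:
send_rows:
  steps:
    - [[0,0.3,0,0,0],[0,0.3,0,0,0],[0,0.24,0,0,0],[0,0,0,0,0],[0,0,0,0,0]]

```text
time_s: 26.72
ee_pos: [511.5, 325.6, 222.2]
ee_rot: [-179.9, 0.0, 112.1]
force: [-0.4, -0.2, -4.2]
gripper_width: 9.8
gripper_force: 55.0
```

Call:
send_rows:
  steps:
    - [[0,0,0.1,0,0],[0,0,0.1,0,0],[0,0,0.1,0,0],[0,0,0,0,0]]

```text
time_s: 27.05
ee_pos: [511.4, 325.6, 210.3]
ee_rot: [-180.0, -0.0, 112.1]
force: [-1.2, 0.1, -1.5]
gripper_width: 9.8
gripper_force: 55.0
```

Run:
```python
from h import *
plan([513.9,325.8,208])
```

```text
tcp [511.4 325.6 210.3] rot [-179.95   -0.    112.06] q [31.4 21.3 85.7  0.  73.1  9.3] t 27.1 w 9.8 F [-1.2  0.1 -1.5] T [-0.11  0.15  0.01]
shift units [-0.02  0.06  0.06]
```

Call:
send_rows:
  steps:
    - [[0,0,0.04,0,0],[0,0,0,0,0]]
  squeeze: 10

```text
time_s: 27.22
ee_pos: [511.8, 325.8, 210.0]
ee_rot: [180.0, -0.0, 112.1]
force: [-1.9, -1.2, 3.9]
gripper_width: 10.4
gripper_force: 10.0
```

Call:
send_rows:
  steps:
    - [[0,0,0,0,0.15],[0,0,0,0,0.25],[0,0,0,0,0.4],[0,0,0,0,0.4],[0,0,0,0,0.4]]

```text
time_s: 27.63
ee_pos: [512.2, 325.9, 208.7]
ee_rot: [180.0, -0.0, 112.1]
force: [-0.0, -0.1, -0.2]
gripper_width: 35.6
gripper_force: 0.0
```

Run:
```python
from h import *
plan()
f=env.grab_frame("wrist");keyoff(f)
f=env.grab_frame("side");np.savez("s12.npz",**f)
u,v=259,165
cv2.imwrite("pics/s12.png",cv2.resize(f["pixels"][v-60:v+75,u-80:u+80,::-1],None,fx=4,fy=4,interpolation=cv2.INTER_CUBIC))
```

```text
tcp [512.2 325.9 208.7] rot [ 1.7999e+02 -1.0000e-02  1.1206e+02] q [31.4 21.4 85.7  0.  72.8  9.3] t 27.6 w 35.6 F [-0.  -0.1 -0.2] T [-0.04  0.07 -0.01]
edge x [11.5 31.7 32. ] 298
edge x [28.4 32.  32.3] 129
```

View pics/s12.png

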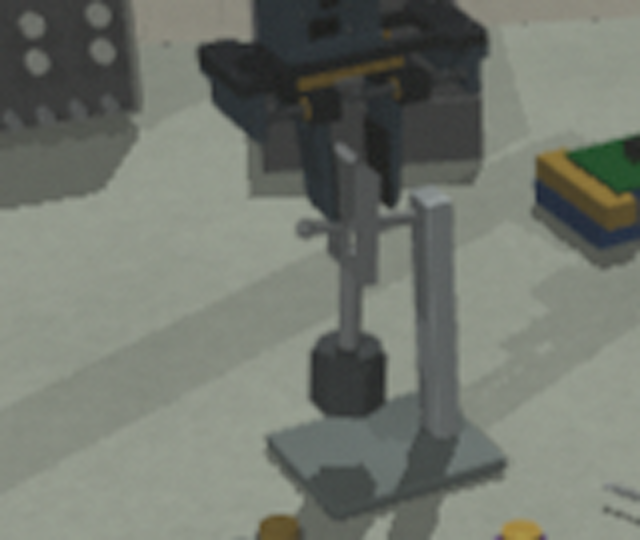

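The key hangs on the peg at (350,222), between ball and post, with the fingers open clear of it. I'll lift straight up and let it settle.

Call:
send_rows:
  steps:
    - [[0,0,-0.2,0,0.45],[0,0,-0.4,0,0.45],[0,0,-0.8,0,0.45],[0,0,-0.9,0,0.45],[0,0,-0.9,0,0.45]]

```text
time_s: 28.15
ee_pos: [511.7, 325.7, 338.5]
ee_rot: [-180.0, 0.0, 112.1]
force: [1.4, 0.0, 0.4]
gripper_width: 40.9
gripper_force: 0.0
```

Call:
send_rows:
  steps:
    - [[0,0,0,0,0.45],[0,0,0,0,0.45],[0,0,0,0,0.45],[0,0,0,0,0.45],[0,0,0,0,0.45]]

```text
time_s: 28.57
ee_pos: [511.6, 325.5, 335.1]
ee_rot: [-179.8, 0.0, 112.1]
force: [-0.5, -0.2, 1.2]
gripper_width: 41.5
gripper_force: 0.0
```

Call:
send_rows:
  steps:
    - [[0,0,0,0,0.45],[0,0,0,0,0.45],[0,0,0,0,0.45],[0,0,0,0,0.45],[0,0,0,0,0.45]]

```text
time_s: 28.98
ee_pos: [512.0, 325.9, 336.7]
ee_rot: [-180.0, -0.0, 112.1]
force: [0.3, -0.8, 0.4]
gripper_width: 41.3
gripper_force: 0.0
```

Run:
```python
from h import *
plan()
f=env.grab_frame("side");g=env.grab_frame("side");u,v=259,165
d=np.abs(f["pixels"][v-60:v+75,u-80:u+80].astype(int)-g["pixels"][v-60:v+75,u-80:u+80]);print("motion",d.mean(),d.max())
cv2.imwrite("pics/s13.png",cv2.resize(g["pixels"][v-60:v+75,u-80:u+80,::-1],None,fx=4,fy=4,interpolation=cv2.INTER_CUBIC))
```

```text
tcp [512.  325.9 336.7] rot [-179.99   -0.    112.06] q [31.4 18.7 71.7  0.  89.6  9.3] t 29.0 w 41.3 F [ 0.3 -0.8  0.4] T [-0.12  0.09  0.03]
motion 0.8661574074074074 6
```

View pics/s13.png

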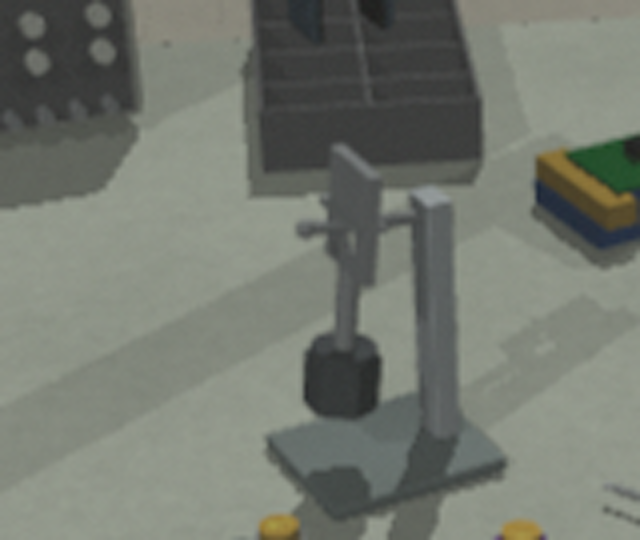

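The key hangs free on the peg, nearly upright and at rest, and the gripper is well above it. Nuts 1 and 2 were measured at about 0.87 rad of tightening. Handing in.

Run:
```python
from h import *
print(env.job_done())
```

```text
the job is handed in; nothing more can be done
None
```

I handed the job in at about 29 s: both nuts are hand-tight and then key-tightened by about 0.87 rad as measured, and the key hangs at rest by its eye on the stand's peg, with no verdict returned on hand-in.

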